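# Find the terminal nut that fits a battery module's stud

## Robot

A 6-joint arm with a two-finger parallel gripper is mounted at the origin on the work surface. World frame = base frame: x ahead of the robot, y to its left, z up, the work surface at z = 0. Lengths are in mm, angles in rad, forces in N, time in s.
With the tool pointing down it reaches from about 350 to 875 mm from the base axis. Payload 4.2 kg.
Tool frame: the origin (TCP) lies at the very end of the fingers, on their centre line; the grasp point (between the pads) lies 19 mm behind it; y points along the fingers, z is the direction in which the jaws open and shut, and the axes are right-handed (so a half turn about y gives the same grasp; the last joint's range is limited). The gripper opens to 85 mm and grips with 20 to 120 N. Pads are 22 mm wide; open, the fingers measure 114 mm over their backs; the gripper's body (76 mm by 85 mm) begins 54 mm behind the grasp point. The pads swing forward as they close: fully open they stand 13 mm farther back than shut.
Start: joints at [1.428, 0.385, 0.008, 0, -1.194, -0.259], TCP at [244.389, 575.216, 231.312] pointing down, gripper open.
Joint ranges: [-3.14, 3.14], [-1.21, 2.06], [-1.07, 1.41], [-3.16, 2.05], [-2.99, -0.16], [-3.1, 3.1]. Speed limits (rad/s): [2.79, 2.79, 3.14, 3.14, 3.14, 3.14].

## Interface

Orientations are given as a unit quaternion [x, y, z, w].
In Python, from bench import arm gives the robot as it stands.
- The arm moves only by the shell command python3 -m creep 'ROWS'. ROWS is JSON, a list of rows, each an object with "delta_pos": the shift along the tool's x, y, z in mm, a list of three; "rot": the turn, a rotation vector about the tool's x, y, z in rad, a list of three; "jaw": the finger opening in mm, from 0 to 85.4. A call has exactly 10 rows; each row shifts and turns the commanded pose from where the row before left it, along the tool's axes as they then stand; what a row does not reach is not made up. A row lasts 1/12 s, in which the tool goes at most 41.7 mm and 7.16 degrees, less where a joint would pass 70% of its speed; a pose out of reach is approached as far as the arm can. A call is refused whole if a number of a shift passes 41.7 or a number of a turn 0.125, either way. A call with a gripper value outside its range is refused whole. The fingers move at their own pace and stop on an object; the grip force is fixed at half the most. Time passes only in rows, so rows that do not move let the fingers close, or fill a call up. It gives the time, the measured TCP pose, the force and the opening at its end, in the units of the state.
- arm.read_state(): the state, without advancing time (a new reading comes with each control period).
- arm.get_image(name): name is "scene" or "top"; returns the picture (420x560x3 uint8, red, green, blue); there is no depth.
- arm.calibration(name): a dict with "intrinsics" (3x3 intrinsics, pixels), "R" (3x3) and "t" (3): a world point X has camera coordinates R X + t. Camera axes: x right, y down, z forward; pixel columns grow to the right and rows downward; lengths in mm; the calibration is good to about 2 mm. A picture is of the moment at which its call begins. calibration takes no time and is no camera call.
- arm.job_done(): hands the job in, once; it reports no verdict.
Trained networks look in the newest picture that a camera, given by its name, has taken for a name from the list of things; names that differ only in an ending like _2 or _b are one class to them, and where a whole thing is asked for, a point or a joint stands for the part that bears it (a point fixed in the world has none). Each returns a list of dicts, best first, with "p" (0 to 1); they miss things now and then, are a little off and sometimes report something else, mostly with a low value. They report only what shows in the picture. A call takes as long as a camera call. They do not tell look-alikes from the thing itself.
- arm.find_in(camera, target): "location" ([column, row] in pixels, amid what is visible of it).
- arm.masks_of(camera, target): "pixels" (420x560 bool, what is visible of it) and "location" ([column, row] in pixels, amid what is visible of it).
The state is a dict: "clock": time; "joints": joint angles; "joint_vel": joint speeds; "joint_efforts": joint torques, N m; "position": TCP position; "ee_rot": TCP orientation; "contact_force": force on the tool from outside, world axes, zero at the start; "wrist_torque": the same for the moment, N m; "gripper_width": finger opening in mm.
Only numpy, scipy, OpenCV 4.12 (cv2) and the standard library are available. Lean on these libraries where they do the work, as an engineer would, in place of code of your own. Each camera call takes 0.05 s, during which the arm holds its last target. There are 200 camera calls.

## Task

First give the bare threaded terminal stud on the battery pack a shot of contact cleaner: press the white nozzle cap of the can beside the pack right down for a moment and let it spring back. Then find out by trying which of the loose cap nuts threads onto the stud (only one does), screw that one clockwise fully home so that it sits flat on the stud's flange, and put every other loose nut in the black tray. Do not disturb the screwdriver, the meter or the tape.

Things in the scene. Friction and masses are not known exactly. Their poses are not given: they have to be found in the camera images.
- stud (a point): Centre of the top face of the flange (52 mm wide) at the foot of the bare, upright, steel threaded stud on the orange terminal plate of the near module; 5 mm over the module's top. It is the only bare stud. The stud stands 21 mm above this point, 28 or 34 mm wide over its threads. A nut is home when its underside is at this point.
- stud_tip (a point): Centre of the stud's tip. Coarse right-hand thread, 24 mm per turn, several starts: a nut may be set down at any angle. The right nut first rests 8 to 20 mm over the flange, sinks when turned clockwise from above and is home after 120 to 300 degrees, not by pushing. A wrong nut stays 13 mm or more above the flange and lifts straight off. Press with a few newtons only.
- pack: The fixed battery pack: two black steel modules one behind the other, together 320 by 260 mm and 88 mm high, with orange insulating covers. Origin: centre of its underside, x away from the robot. Its place and yaw vary.
- nozzle_top (a point): Centre of the top of the white nozzle cap (24 mm wide, 18 mm high, thin grey spray tube to the side) of the aluminium aerosol can, which is held fixed in a grey bench holder to the right of the pack; 184 mm over the bench when released. Press straight down.
- nozzle (a joint): How far the nozzle cap is pressed down: 0 released, 0.006 m right down. A spring pushes it back: 2 N to start it, about 6.5 N right down.
- tray: Fixed open black plastic tray for the spare nuts, outside 130 (x) by 270 (y) mm, walls 18 mm high and 4 mm thick, floor 5 mm thick. Origin: centre of its underside. Its place and yaw vary.
- nut_a: Loose hexagonal cap nut of bare aluminium, 46 mm across flats, 53 mm over corners, 30 mm high plus a 2 mm boss, closed on top, thread inside, 90 g. It starts standing open side down on the bench. Origin: centre of its underside; z up; x is normal to a flat. All the nuts look the same from outside. May be absent.
- nut_b: Loose hexagonal cap nut of bare aluminium, 46 mm across flats, 53 mm over corners, 30 mm high plus a 2 mm boss, closed on top, thread inside, 90 g. It starts standing open side down on the bench. Origin: centre of its underside; z up; x is normal to a flat. All the nuts look the same from outside.
- nut_c: Loose hexagonal cap nut of bare aluminium, 46 mm across flats, 53 mm over corners, 30 mm high plus a 2 mm boss, closed on top, thread inside, 90 g. It starts standing open side down on the bench. Origin: centre of its underside; z up; x is normal to a flat. All the nuts look the same from outside. May be absent.
- nut_d: Loose hexagonal cap nut of bare aluminium, 46 mm across flats, 53 mm over corners, 30 mm high plus a 2 mm boss, closed on top, thread inside, 90 g. It starts standing open side down on the bench. Origin: centre of its underside; z up; x is normal to a flat. All the nuts look the same from outside.
- screwdriver: Bystander: screwdriver lying on the bench left of the pack. Leave alone.
- meter: Bystander: yellow multimeter, 150 by 75 by 36 mm, lying on the bench far left. Leave alone.
- tape: Bystander: black roll of tape, 90 mm wide, 25 mm high, lying right of the pack. Leave alone.
Things that resemble listed ones, but are neither listed nor needed, are in the scene too. What is shaped like the nut_b but green or yellow is not meant.

How it is judged:
By the outcome, as a careful person would: the job done as asked, in the order asked, and still so for the second after the job is handed in, with the robot touching nothing.
Of nut_a, nut_c only 1 to 2 are there at a start; the rules pass over those that are not, and their reading is None.
At some moment in a run one of nut_a, nut_b, nut_c, nut_d may be knocked a few centimetres aside while the robot is not near it.
It also fails if it takes over 210 s, if anything falls off the work surface, if the arm or the gripper's body presses on something with over 40 N, if the wrist force passes 120 N, or if a joint passes its speed limit or range.

## Working session

There is one attempt and no reset: what is moved stays moved. The work goes in short steps, Python scripts to look and compute and a shell command to move; the robot and the scene stay as the last step left them, time stands still between calls to the robot, and variables do not carry over. Pictures are saved under pics/ and viewed, about 12 in all and at most 16, crops included, and the job is handed in when it is done.

```bash
mkdir -p pics; ls
cat > h.py <<'E'
from bench import arm
import numpy as np, cv2
from scipy.spatial.transform import Rotation as R
def ray(cam,px,z):
    c=arm.calibration(cam);K=np.array(c["intrinsics"]);Rm=np.array(c["R"]);t=np.array(c["t"])
    d=Rm.T@np.linalg.solve(K,[px[0],px[1],1.]);o=-Rm.T@t
    return o+d*(z-o[2])/d[2]
def proj(cam,X):
    c=arm.calibration(cam);p=np.array(c["intrinsics"])@(np.array(c["R"])@np.array(X,float)+np.array(c["t"]));return p[:2]/p[2]
def two(p1,p2):
    A=[];b=[]
    for cam,px in(("scene",p1),("top",p2)):
        c=arm.calibration(cam);K=np.array(c["intrinsics"]);Rm=np.array(c["R"]);t=np.array(c["t"])
        d=Rm.T@np.linalg.solve(K,[px[0],px[1],1.]);d/=np.linalg.norm(d);o=-Rm.T@t
        P=np.eye(3)-np.outer(d,d);A.append(P);b.append(P@o)
    return np.linalg.lstsq(np.vstack(A),np.hstack(b),rcond=None)[0]
def snap(cam,name,scale=1.4,crop=None):
    im=arm.get_image(cam)[:,:,::-1]
    if crop: x,y,w,h=crop; im=im[y:y+h,x:x+w]
    cv2.imwrite("pics/"+name,cv2.resize(im,None,fx=scale,fy=scale,interpolation=cv2.INTER_CUBIC))
E
python3 - <<'E'
from h import *
np.set_printoptions(precision=2,suppress=True)
for c in("scene","top"):
    snap(c,c+"0.png")
    for n in("stud","stud_tip","nozzle_top","nut_b","tray","tape"):
        zz={"stud":93,"stud_tip":114,"nozzle_top":184,"nut_b":16,"tray":9,"tape":12}[n]
        for d in arm.find_in(c,n): print(c,n,round(d["p"],2),np.array(d["location"]),ray(c,d["location"],zz)[:2])
s=arm.read_state();print(s);print(R.from_quat(s["ee_rot"]).as_matrix())
E
```

```text
pics
scene stud 0.95 [212.3 237.7] [714.58 -16.32]
scene stud_tip 0.75 [215.1 236.7] [710.88  -2.29]
scene nozzle_top 0.66 [194.3 154. ] [ 657.28 -229.05]
scene nut_b 0.92 [425.3 326.1] [348.23 439.6 ]
scene nut_b 0.85 [404.8 349.1] [430.   461.82]
scene nut_b 0.71 [383.8 313.6] [418.7 360.4]
scene nut_b 0.68 [402.5 290.5] [336.95 331.75]
scene nut_b 0.66 [354.  336.1] [519.12 372.55]
scene nut_b 0.56 [359.5 273. ] [405.19 232.89]
scene nut_b 0.56 [323.7 292.5] [519.93 234.08]
scene tray 0.62 [265.6 152.3] [ 412.07 -276.89]
scene tape 0.65 [202.2 143.3] [ 572.06 -409.76]
top stud 0.61 [290.8 155.1] [687.61 -40.92]
top stud_tip 0.72 [292.2 155.9] [681.12 -44.36]
top nozzle_top 0.54 [359.9 157.8] [ 657.58 -238.44]
top nut_b 0.7 [164.1 216.2] [511.25 375.33]
top nut_b 0.69 [166.2 242. ] [427.13 369.31]
top nut_b 0.69 [205.4 213.9] [515.2  240.62]
top nut_b 0.63 [140.2 241.9] [429.72 453.63]
top nut_b 0.62 [144.9 266.4] [350.22 438.91]
top nut_b 0.58 [209.1 250.4] [396.19 230.48]
top nut_b 0.56 [178.8 272.3] [328.27 329.56]
top tray 0.62 [366.5 243.4] [ 404.91 -283.56]
top tape 0.69 [416.  183.2] [ 598.43 -454.33]
top tape 0.35 [295.8 155.2] [701.92 -60.46]
{'clock': 0.7, 'joints': array([ 1.43,  0.38,  0.01, -0.  , -1.19, -0.26]), 'joint_vel': array([ 0.,  0., -0., -0.,  0.,  0.]), 'joint_efforts': array([ -0.  , -39.19,  18.86,   4.19,  -0.  ,  -0.  ]), 'position': array([244.38, 575.21, 231.36]), 'ee_rot': array([ 0.14,  0.69, -0.69, -0.14]), 'contact_force': array([1.  , 0.51, 0.04]), 'wrist_torque': array([0.05, 0.01, 0.06]), 'gripper_width': 85.69369740451526}
[[-0.92 -0.   -0.39]
 [ 0.39  0.   -0.92]
 [ 0.   -1.   -0.  ]]
```

View pics/scene0.png

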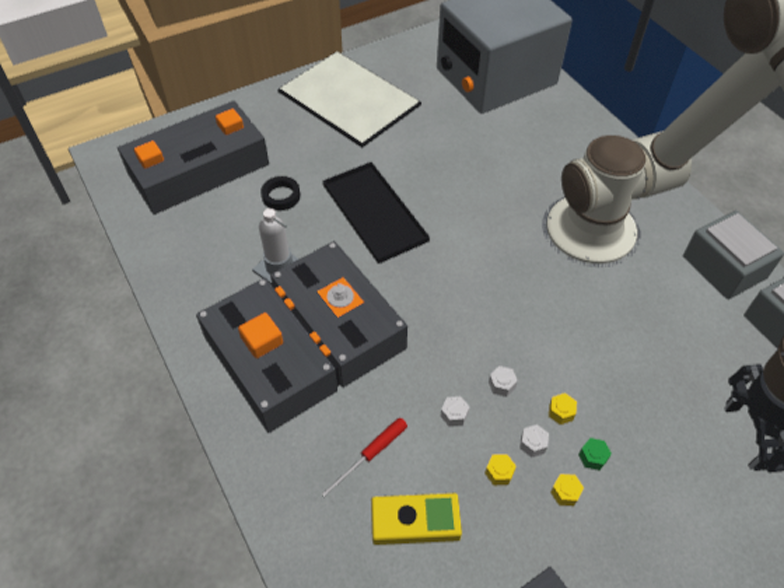

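View pics/top0.png

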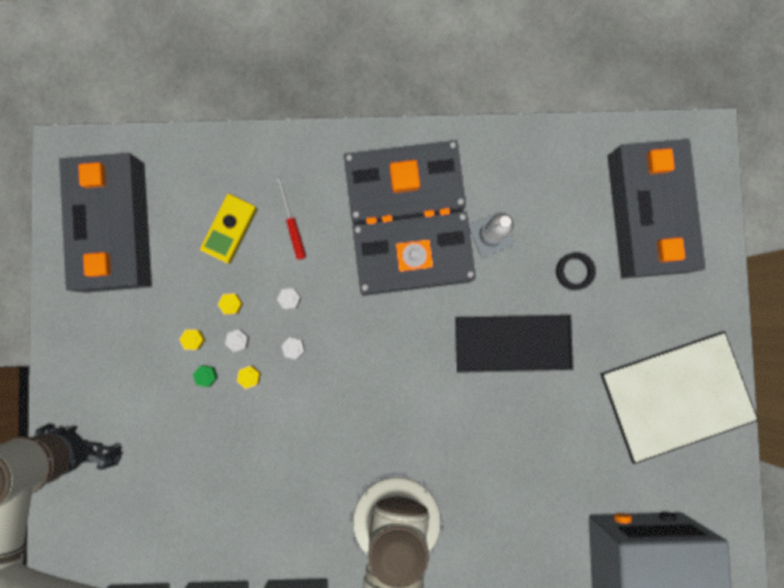

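The pictures show three bare aluminium nuts, at top (206,213), (168,243) and (208,249). The other four are green or yellow decoys. The stud is on the near module at top (296,182), scene (243,211). The "stud" detection at (291,155) is the centre of the pack, so I'll measure the stud by colour instead.

```bash
cat > m.py <<'E'
from h import *
np.set_printoptions(precision=2,suppress=True)
def nuts(cam="top",ztop=30):
    arm.get_image(cam)
    im=arm.get_image(cam); hsv=cv2.cvtColor(im,cv2.COLOR_RGB2HSV)
    out=[]
    for d in arm.masks_of(cam,"nut_b"):
        m=d["pixels"]
        if d["p"]<.3 or m.sum()<20: continue
        sat=np.median(hsv[...,1][m])
        if sat>90: continue
        # bright top face
        g=im.mean(2); mm=(m&(g>150)).astype(np.uint8)
        ys,xs=np.nonzero(m); P=np.array([ray(cam,(x,y),16)[:2] for x,y in zip(xs,ys)])
        c=P.mean(0); w=P-c; a=np.arctan2(w[:,1],w[:,0]); r=np.hypot(w[:,0],w[:,1])
        # best hexagon: fit by IoU, 6-fold
        ang=np.linspace(0,np.pi/3,60,endpoint=False)
        # r^k weighted 6th harmonic: corners at phase
        ph=np.angle((r**6*np.exp(6j*a)).sum())/6
        out.append((c,np.degrees(ph)+30,round(d["p"],2),int(m.sum())))
    return out
if __name__=="__main__":
    for c in("scene","top"):
        for n in nuts(c): print(c,*n)
    for cam,box in(("scene",(223,195,42,34)),("top",(280,167,32,30))):
        im=arm.get_image(cam); hsv=cv2.cvtColor(im,cv2.COLOR_RGB2HSV)
        x,y,w,h=box; sub=hsv[y:y+h,x:x+w]
        m=((sub[...,1]<110)&(sub[...,2]>90)).astype(np.uint8)
        n,l,st,ce=cv2.connectedComponentsWithStats(m)
        for i in range(1,n):
            if st[i,4]>20:
                p=ce[i]+[x,y]; print(cam,"stud",p,st[i],ray(cam,p,93)[:2],ray(cam,p,100)[:2])
        snap(cam,"stud_"+cam+".png",6,(x-15,y-15,w+30,h+30))
    a=arm.find_in("scene","nozzle_top")[0]["location"];b=arm.find_in("top","nozzle_top")[0]["location"]
    print("noz",two(a,b),ray("scene",a,175),ray("top",b,175))
    snap("scene","noz_s.png",6,(165,130,60,70))
    A=cv2.imread("pics/stud_scene.png");B=cv2.imread("pics/stud_top.png");C=cv2.imread("pics/noz_s.png")
    H=420;cv2.imwrite("pics/comb.png",np.hstack([cv2.copyMakeBorder(i[:H,:],0,max(0,H-i.shape[0]),0,0,0) for i in(cv2.resize(A,None,fx=.62,fy=.62),cv2.resize(B,None,fx=.7,fy=.7),cv2.resize(C,None,fx=.6,fy=.6))]))
    for t in("tray","tape"):
        for d in arm.masks_of("top",t)[:1]:
            ys,xs=np.nonzero(d["pixels"]);print(t,cv2.minAreaRect(np.array([ray("top",(x,y),12)[:2] for x,y in zip(xs,ys)],np.float32)))
E
python3 m.py
```

```text
scene [426.51 359.37] 13.591511348523365 0.88 379
scene [407.04 231.23] 18.483343515410244 0.87 304
scene [519.7  237.97] 2.0340024117754183 0.6 319
top [401.06 230.08] 48.08924272211467 0.48 187
top [518.31 238.12] 8.389437010995493 0.48 170
top [423.14 359.94] 15.745469725144368 0.46 207
scene stud [262.21 197.25] [36  0  6  8 28] [536.07 -68.28] [538.45 -63.56]
scene stud [242.63 210.87] [ 11   8  19  16 238] [604.98 -53.93] [606.94 -49.3 ]
top stud [294.5  171.25] [ 2  3 26  5 28] [636.55 -50.98] [635.52 -50.67]
top stud [295.6  181.86] [  8   7  16  17 217] [603.24 -53.43] [602.38 -53.11]Traceback (most recent call last):
  File "m.py", line 34, in <module>
    a=arm.find_in("scene","nozzle_top")[0]["location"];b=arm.find_in("top","nozzle_top")[0]["location"]
      ~~~~~~~~~~~~~~~~~~~~~~~~~~~~~~~~~^^^
IndexError: list index out of range
```

```bash
cat > n.py <<'E'
from h import *
from scipy.optimize import minimize
np.set_printoptions(precision=2,suppress=True)
S=8
def sil(cam,x,y,yaw,z0,box):
    a=yaw+np.pi/6+np.arange(6)*np.pi/3; r=26.55
    P=np.array([proj(cam,[x+r*np.cos(t),y+r*np.sin(t),z]) for t in a for z in(z0,z0+30)])
    P=((P-box[:2]+.5)*S).astype(np.int32)
    m=np.zeros((box[3]*S,box[2]*S),np.uint8); cv2.fillConvexPoly(m,cv2.convexHull(P),1)
    return cv2.resize(m.astype(np.float32),(box[2],box[3]),interpolation=cv2.INTER_AREA)
def fit(x,y,z0=0.,cams=("scene","top")):
    obs=[]
    for cam in cams:
        p=proj(cam,[x,y,z0+15]).astype(int); box=(p[0]-20,p[1]-20,40,40)
        hsv=cv2.cvtColor(arm.get_image(cam),cv2.COLOR_RGB2HSV)[box[1]:box[1]+40,box[0]:box[0]+40].astype(float)
        bg=np.median(hsv[...,2]); L=hsv[...,2]
        m=(L>bg+25)&(hsv[...,1]<60)
        n,l,st,ce=cv2.connectedComponentsWithStats(m.astype(np.uint8))
        i=1+np.argmin(np.hypot(*(ce[1:]-20).T)-(st[1:,4]>60)*100)
        obs.append((cam,box,(l==i).astype(np.float32)))
    best=None
    def cost(v): return sum(np.abs(sil(c,v[0],v[1],v[2],z0,b)-o).sum() for c,b,o in obs)
    for a in np.radians(np.arange(-25,31,10)):
        r=minimize(cost,[x,y,a],method="Nelder-Mead",options=dict(initial_simplex=[[x,y,a],[x+6,y,a],[x,y+6,a],[x,y,a+.2]],maxiter=120))
        if best is None or r.fun<best.fun: best=r
    return best.x[:2],np.degrees(best.x[2]),round(best.fun,1),[int(o.sum()) for _,_,o in obs]
if __name__=="__main__":
    for xy in((425,360),(404,231),(519,238)): print(*fit(*xy))
    C=[]
    for cam,b in(("scene",(170,130,50,60)),("top",(335,130,50,60))):
        snap(cam,"t.png",7,b);C.append(cv2.imread("pics/t.png"))
    cv2.imwrite("pics/noz.png",np.hstack(C))
    for c in("scene","top"):
        for d in arm.find_in(c,"nozzle_top")[:2]: print(c,d)
        for d in arm.find_in(c,"nozzle")[:2]: print(c,d)
    for t in("tray","tape"):
        for d in arm.masks_of("top",t)[:1]:
            ys,xs=np.nonzero(d["pixels"]);print(t,cv2.minAreaRect(np.array([ray("top",(x,y),12)[:2] for x,y in zip(xs,ys)],np.float32)))
E
python3 n.py
```

```text
Traceback (most recent call last):
  File "n.py", line 28, in <module>
    for xy in((425,360),(404,231),(519,238)): print(*fit(*xy))
                                                     ~~~^^^^^
  File "n.py", line 24, in fit
    r=minimize(cost,[x,y,a],method="Nelder-Mead",options=dict(initial_simplex=[[x,y,a],[x+6,y,a],[x,y+6,a],[x,y,a+.2]],maxiter=120))
  File "n.py", line 22, in cost
    def cost(v): return sum(np.abs(sil(c,v[0],v[1],v[2],z0,b)-o).sum() for c,b,o in obs)
                        ~~~^^^^^^^^^^^^^^^^^^^^^^^^^^^^^^^^^^^^^^^^^^^^^^^^^^^^^^^^^^^^^
  File "n.py", line 22, in <genexpr>
    def cost(v): return sum(np.abs(sil(c,v[0],v[1],v[2],z0,b)-o).sum() for c,b,o in obs)
                                   ~~~^^^^^^^^^^^^^^^^^^^^^^^
  File "n.py", line 7, in sil
    P=np.array([proj(cam,[x+r*np.cos(t),y+r*np.sin(t),z]) for t in a for z in(z0,z0+30)])
                ~~~~^^^^^^^^^^^^^^^^^^^^^^^^^^^^^^^^^^^^^
  File "h.py", line 9, in proj
    c=arm.calibration(cam);p=np.array(c["intrinsics"])@(np.array(c["R"])@np.array(X,float)+np.array(c["t"]));return p[:2]/p[2]
ValueError: time passes only in moves, steps and waits
```

```bash
python3 - <<'E'
s=open("h.py").read()
s=s.replace("def ray",'''import functools
@functools.lru_cache(None)
def cal(cam): return arm.calibration(cam)
def ray''',1)
s=s.replace("c=arm.calibration(cam)","c=cal(cam)")
open("h.py","w").write(s)
E
python3 n.py
```

```text
[423.83 359.63] 14.407466629467482 165.2 [256, 175]
[402.99 229.41] -5.288199658560878 167.3 [214, 176]
[518.77 237.47] 12.984249393884689 147.3 [236, 176]
scene {'location': [192.0, 153.3], 'p': 0.66}
scene {'location': [192.2, 150.6], 'p': 0.66}
top {'location': [360.6, 159.5], 'p': 0.54}
top {'location': [206.0, 214.2], 'p': 0.24}
tray ((398.29754638671875, -284.34814453125), (275.2631530761719, 133.46437072753906), 88.47274017333984)
tape ((564.8564453125, -436.1813659667969), (92.86483764648438, 89.33294677734375), 88.486572265625)
```

View pics/noz.png

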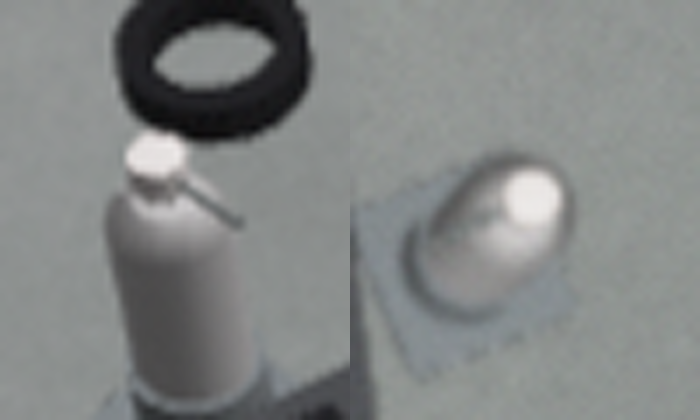

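```bash
cat > go.py <<'E'
# python3 go.py x y z [yaw_deg of jaw axis]: shift in present tool axes; turn about tool y (mod 180 for jaws)
import sys
from h import *
def tell(x,y,z,yaw=None):
    s=arm.read_state();M=R.from_quat(s["ee_rot"]).as_matrix();cur=np.degrees(np.arctan2(M[1,2],M[0,2]))
    print("t",round(s["clock"],1),"pos",np.round(s["position"],1),"yaw",round(cur,1),"F",np.round(s["contact_force"],1),"j6",round(s["joints"][5],2),"w",round(s["gripper_width"],1))
    print("shift",np.round(M.T@(np.array([x,y,z])-s["position"]),1))
    if yaw is not None:
        d=(yaw-cur+90)%180-90; print("turn_y",round(-np.radians(d),3),"deg",round(d,1), "tilt", np.round(M[:,1],3))
if __name__=="__main__": tell(*map(float,sys.argv[1:]))
E
python3 - <<'E'
from h import *
a=(192.4,151.7);b=(361.1,157.9)
print(two(a,b),ray("scene",a,184),ray("top",b,184))
from go import tell
tell(655,-235,270)
s=arm.read_state();print(R.from_quat(s["ee_rot"]).as_matrix().round(4))
E
```

```text
[ 657.61436314 -242.48651623  180.62102937] [ 658.32394131 -239.3344439   184.        ] [ 657.19657901 -241.92413242  184.        ]
t 2.0 pos [244.4 575.2 231.3] yaw -113.0 F [-0.7 -0.4 -0.4] j6 -0.26 w 85.3
shift [-694.8  -38.7  585.1]
[[-9.204e-01  0.000e+00 -3.911e-01]
 [ 3.911e-01  1.000e-04 -9.204e-01]
 [-0.000e+00 -1.000e+00 -1.000e-04]]
```

```bash
python3 -m creep '[{"delta_pos":[-23.3,-1.3,19.6],"rot":[0,0,0],"jaw":0},{"delta_pos":[-23.3,-1.3,19.6],"rot":[0,0,0],"jaw":0},{"delta_pos":[-23.3,-1.3,19.6],"rot":[0,0,0],"jaw":0},{"delta_pos":[-23.3,-1.3,19.6],"rot":[0,0,0],"jaw":0},{"delta_pos":[-23.3,-1.3,19.6],"rot":[0,0,0],"jaw":0},{"delta_pos":[-23.3,-1.3,19.6],"rot":[0,0,0],"jaw":0},{"delta_pos":[-23.3,-1.3,19.6],"rot":[0,0,0],"jaw":0},{"delta_pos":[-23.3,-1.3,19.6],"rot":[0,0,0],"jaw":0},{"delta_pos":[-23.3,-1.3,19.6],"rot":[0,0,0],"jaw":0},{"delta_pos":[-23.3,-1.3,19.6],"rot":[0,0,0],"jaw":0}]'
python3 -m creep '[{"delta_pos":[-23.3,-1.3,19.6],"rot":[0,0,0],"jaw":0},{"delta_pos":[-23.3,-1.3,19.6],"rot":[0,0,0],"jaw":0},{"delta_pos":[-23.3,-1.3,19.6],"rot":[0,0,0],"jaw":0},{"delta_pos":[-23.3,-1.3,19.6],"rot":[0,0,0],"jaw":0},{"delta_pos":[-23.3,-1.3,19.6],"rot":[0,0,0],"jaw":0},{"delta_pos":[-23.3,-1.3,19.6],"rot":[0,0,0],"jaw":0},{"delta_pos":[-23.3,-1.3,19.6],"rot":[0,0,0],"jaw":0},{"delta_pos":[-23.3,-1.3,19.6],"rot":[0,0,0],"jaw":0},{"delta_pos":[-23.3,-1.3,19.6],"rot":[0,0,0],"jaw":0},{"delta_pos":[-23.3,-1.3,19.6],"rot":[0,0,0],"jaw":0}]'
python3 -m creep '[{"delta_pos":[-23.3,-1.3,19.6],"rot":[0,0,0],"jaw":0},{"delta_pos":[-23.3,-1.3,19.6],"rot":[0,0,0],"jaw":0},{"delta_pos":[-23.3,-1.3,19.6],"rot":[0,0,0],"jaw":0},{"delta_pos":[-23.3,-1.3,19.6],"rot":[0,0,0],"jaw":0},{"delta_pos":[-23.3,-1.3,19.6],"rot":[0,0,0],"jaw":0},{"delta_pos":[-23.3,-1.3,19.6],"rot":[0,0,0],"jaw":0},{"delta_pos":[-23.3,-1.3,19.6],"rot":[0,0,0],"jaw":0},{"delta_pos":[-23.3,-1.3,19.6],"rot":[0,0,0],"jaw":0},{"delta_pos":[-23.3,-1.3,19.6],"rot":[0,0,0],"jaw":0},{"delta_pos":[-23.3,-1.3,19.6],"rot":[0,0,0],"jaw":0}]'
python3 go.py 657.8 -240.6 200
```

```text
clock: 2.88
position: [382.6, 302.4, 244.7]
ee_rot: [0.141, 0.693, -0.693, -0.141]
contact_force: [0.5, -0.5, -0.2]
gripper_width: 0.2
clock: 3.72
position: [520.5, 30.7, 257.7]
ee_rot: [0.141, 0.693, -0.693, -0.141]
contact_force: [0.4, 1.0, -0.5]
gripper_width: 0.3
clock: 4.55
position: [658.2, -240.8, 270.3]
ee_rot: [0.141, 0.693, -0.693, -0.141]
contact_force: [1.2, 0.4, 1.5]
gripper_width: 0.0
t 4.5 pos [ 658.2 -240.8  270.3] yaw -113.0 F [1.2 0.4 1.5] j6 1.29 w 0.0
shift [ 0.5 70.3  0. ]
```

```bash
python3 -m creep '[{"delta_pos":[0,10,0],"rot":[0,0,0],"jaw":0},{"delta_pos":[0,10,0],"rot":[0,0,0],"jaw":0},{"delta_pos":[0,10,0],"rot":[0,0,0],"jaw":0},{"delta_pos":[0,10,0],"rot":[0,0,0],"jaw":0},{"delta_pos":[0,10,0],"rot":[0,0,0],"jaw":0},{"delta_pos":[0,10,0],"rot":[0,0,0],"jaw":0},{"delta_pos":[0,10,0],"rot":[0,0,0],"jaw":0},{"delta_pos":[0,10,0],"rot":[0,0,0],"jaw":0},{"delta_pos":[0,2,0],"rot":[0,0,0],"jaw":0},{"delta_pos":[0,0,0],"rot":[0,0,0],"jaw":0}]'
python3 - <<'E'
from h import *
C=[]
for cam,b in(("scene",(165,90,60,90)),("top",(325,110,60,90))):
    snap(cam,"t.png",6,b);C.append(cv2.imread("pics/t.png"))
cv2.imwrite("pics/noz2.png",np.hstack(C))
E
```

```text
clock: 5.38
position: [657.3, -239.1, 187.1]
ee_rot: [-0.14, -0.693, 0.693, 0.142]
contact_force: [0.4, -0.1, -0.0]
gripper_width: -0.4
```

View pics/noz2.png

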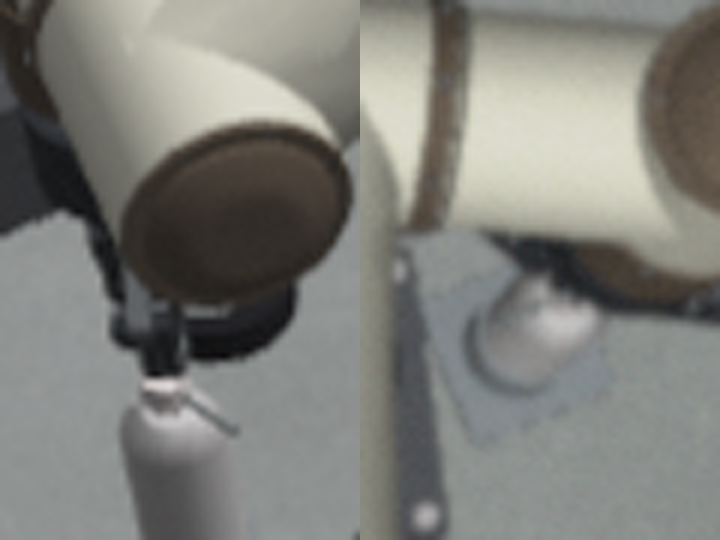

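The shut fingers stand right over the white cap, at scene crop (163,380). I'll press now.

```bash
python3 -m creep '[{"delta_pos":[0,1.5,0],"rot":[0,0,0],"jaw":0},{"delta_pos":[0,1.5,0],"rot":[0,0,0],"jaw":0},{"delta_pos":[0,1.5,0],"rot":[0,0,0],"jaw":0},{"delta_pos":[0,1,0],"rot":[0,0,0],"jaw":0},{"delta_pos":[0,1,0],"rot":[0,0,0],"jaw":0},{"delta_pos":[0,0,0],"rot":[0,0,0],"jaw":0},{"delta_pos":[0,0,0],"rot":[0,0,0],"jaw":0},{"delta_pos":[0,0,0],"rot":[0,0,0],"jaw":0},{"delta_pos":[0,0,0],"rot":[0,0,0],"jaw":0},{"delta_pos":[0,0,0],"rot":[0,0,0],"jaw":0}]'
```

```text
clock: 6.32
position: [658.0, -239.4, 182.1]
ee_rot: [-0.141, -0.693, 0.693, 0.141]
contact_force: [-0.5, 0.7, 2.7]
gripper_width: -0.0
```

```bash
python3 -m creep '[{"delta_pos":[0,1,0],"rot":[0,0,0],"jaw":0},{"delta_pos":[0,1,0],"rot":[0,0,0],"jaw":0},{"delta_pos":[0,1,0],"rot":[0,0,0],"jaw":0},{"delta_pos":[0,1,0],"rot":[0,0,0],"jaw":0},{"delta_pos":[0,0.5,0],"rot":[0,0,0],"jaw":0},{"delta_pos":[0,0,0],"rot":[0,0,0],"jaw":0},{"delta_pos":[0,0,0],"rot":[0,0,0],"jaw":0},{"delta_pos":[0,0,0],"rot":[0,0,0],"jaw":0},{"delta_pos":[0,0,0],"rot":[0,0,0],"jaw":0},{"delta_pos":[0,0,0],"rot":[0,0,0],"jaw":0}]'
```

```text
clock: 7.15
position: [658.0, -239.4, 178.2]
ee_rot: [-0.141, -0.693, 0.693, 0.141]
contact_force: [-1.3, 1.1, 6.9]
gripper_width: 0.4
```

```bash
python3 -m creep '[{"delta_pos":[0,0.8,0],"rot":[0,0,0],"jaw":0},{"delta_pos":[0,0.7,0],"rot":[0,0,0],"jaw":0},{"delta_pos":[0,0,0],"rot":[0,0,0],"jaw":0},{"delta_pos":[0,0,0],"rot":[0,0,0],"jaw":0},{"delta_pos":[0,0,0],"rot":[0,0,0],"jaw":0},{"delta_pos":[0,0,0],"rot":[0,0,0],"jaw":0},{"delta_pos":[0,0,0],"rot":[0,0,0],"jaw":0},{"delta_pos":[0,0,0],"rot":[0,0,0],"jaw":0},{"delta_pos":[0,0,0],"rot":[0,0,0],"jaw":0},{"delta_pos":[0,0,0],"rot":[0,0,0],"jaw":0}]'
```

```text
clock: 7.98
position: [658.0, -239.4, 178.1]
ee_rot: [-0.142, -0.693, 0.693, 0.14]
contact_force: [-2.8, 2.3, 10.1]
gripper_width: 0.0
```

```bash
python3 -m creep '[{"delta_pos":[0,-2,0],"rot":[0,0,0],"jaw":0},{"delta_pos":[0,-5,0],"rot":[0,0,0],"jaw":0},{"delta_pos":[0,-10,0],"rot":[0,0,0],"jaw":0},{"delta_pos":[0,-12,0],"rot":[0,0,0],"jaw":0},{"delta_pos":[0,-12,0],"rot":[0,0,0],"jaw":0},{"delta_pos":[0,-12,0],"rot":[0,0,0],"jaw":0},{"delta_pos":[0,-12,0],"rot":[0,0,0],"jaw":0},{"delta_pos":[0,-12,0],"rot":[0,0,0],"jaw":0},{"delta_pos":[0,-12,0],"rot":[0,0,0],"jaw":0},{"delta_pos":[0,-6,0],"rot":[0,0,0],"jaw":0}]'
python3 -m creep '[{"delta_pos":[14.7,0,-19.7],"rot":[0,0,0],"jaw":85},{"delta_pos":[14.7,0,-19.7],"rot":[0,0,0],"jaw":85},{"delta_pos":[14.7,0,-19.7],"rot":[0,0,0],"jaw":85},{"delta_pos":[14.7,0,-19.7],"rot":[0,0,0],"jaw":85},{"delta_pos":[14.7,0,-19.7],"rot":[0,0,0],"jaw":85},{"delta_pos":[14.7,0,-19.7],"rot":[0,0,0],"jaw":85},{"delta_pos":[14.7,0,-19.7],"rot":[0,0,0],"jaw":85},{"delta_pos":[14.7,0,-19.7],"rot":[0,0,0],"jaw":85},{"delta_pos":[14.7,0,-19.7],"rot":[0,0,0],"jaw":85},{"delta_pos":[14.7,0,-19.7],"rot":[0,0,0],"jaw":85}]'
cat > n2.py <<'E'
from n import *
import sys
def fit2(x,y,z=30,cam="top",half=23.):
    p=proj(cam,[x,y,z]).astype(int); box=(p[0]-16,p[1]-16,32,32)
    h=cv2.cvtColor(arm.get_image(cam),cv2.COLOR_RGB2HSV)[box[1]:box[1]+32,box[0]:box[0]+32].astype(float)
    V=h[...,2]; bg=np.median(V)
    m=(V>bg+20)&(h[...,1]<60)
    n,l,st,ce=cv2.connectedComponentsWithStats(m.astype(np.uint8))
    if n<2: return None
    i=1+np.argmax(st[1:,4]); reg=cv2.dilate((l==i).astype(np.uint8),np.ones((5,5)))
    fg=np.percentile(V[l==i],60); o=np.where(reg>0,np.clip((V-bg)/(fg-bg),0,1),0)
    if h[...,1][l==i].mean()>60: return None
    def face(v):
        a=v[2]+np.pi/6+np.arange(6)*np.pi/3
        P=np.array([proj(cam,[v[0]+26.55*np.cos(t),v[1]+26.55*np.sin(t),z]) for t in a])
        P=np.round((P-box[:2]+.5)*16).astype(np.int32); mm=np.zeros((512,512),np.uint8); cv2.fillConvexPoly(mm,P,1)
        return cv2.resize(mm.astype(np.float32),(32,32),interpolation=cv2.INTER_AREA)
    best=None
    x,y=ray(cam,ce[i]+box[:2],z)[:2]
    for a in np.radians(np.arange(-25,31,10)):
        r=minimize(lambda v:((face(v)-o)**2).sum(),[x,y,a],method="Nelder-Mead",options=dict(initial_simplex=[[x,y,a],[x+4,y,a],[x,y+4,a],[x,y,a+.15]],maxiter=150))
        if best is None or r.fun<best.fun: best=r
    return best.x[:2],round(np.degrees(best.x[2]),1),round(best.fun,2),int((l==i).sum())
if __name__=="__main__":
    for xy in((425,360),(404,231),(519,238)): print(fit2(*xy))
    for n in __import__("m").nuts(): print(*n)
E
python3 n2.py; python3 go.py 519 238 150
```

```text
clock: 8.82
position: [658.1, -239.5, 272.7]
ee_rot: [-0.142, -0.693, 0.693, 0.14]
contact_force: [-0.2, -0.2, 0.3]
gripper_width: 0.1
clock: 9.65
position: [598.8, 0.6, 270.6]
ee_rot: [-0.141, -0.693, 0.693, 0.142]
contact_force: [0.7, 0.4, -0.6]
gripper_width: 84.9
(array([423.94, 360.61]), np.float64(16.6), np.float64(3.84), 183)
None
None
[423.14 359.9 ] 18.010078321908498 0.6 180
t 9.9 pos [599.6  -1.1 270.7] yaw -113.1 F [-0.5 -0.6 -0.3] j6 0.9 w 85.3
shift [ 167.7  120.7 -188.5]
```

```bash
python3 -m creep '[{"delta_pos":[15.1,6,-13.2],"rot":[0,0,0],"jaw":85},{"delta_pos":[15.1,6,-13.2],"rot":[0,0,0],"jaw":85},{"delta_pos":[15.1,6,-13.2],"rot":[0,0,0],"jaw":85},{"delta_pos":[15.1,6,-13.2],"rot":[0,0,0],"jaw":85},{"delta_pos":[15.1,6,-13.2],"rot":[0,0,0],"jaw":85},{"delta_pos":[15.1,6,-13.2],"rot":[0,0,0],"jaw":85},{"delta_pos":[15.1,6,-13.2],"rot":[0,0,0],"jaw":85},{"delta_pos":[15.1,6,-13.2],"rot":[0,0,0],"jaw":85},{"delta_pos":[15.1,6,-13.2],"rot":[0,0,0],"jaw":85},{"delta_pos":[15.1,6,-13.2],"rot":[0,0,0],"jaw":85}]'
python3 -m creep '[{"delta_pos":[15.2,6,-13.2],"rot":[0,0,0],"jaw":85},{"delta_pos":[15.2,6,-13.2],"rot":[0,0,0],"jaw":85},{"delta_pos":[15.2,6,-13.2],"rot":[0,0,0],"jaw":85},{"delta_pos":[15.2,6,-13.2],"rot":[0,0,0],"jaw":85},{"delta_pos":[15.2,6,-13.2],"rot":[0,0,0],"jaw":85},{"delta_pos":[15.2,6,-13.2],"rot":[0,0,0],"jaw":85},{"delta_pos":[15.2,6,-13.2],"rot":[0,0,0],"jaw":85},{"delta_pos":[15.2,6,-13.2],"rot":[0,0,0],"jaw":85},{"delta_pos":[15.2,6,-13.2],"rot":[0,0,0],"jaw":85},{"delta_pos":[15.2,6,-13.2],"rot":[0,0,0],"jaw":85}]'
python3 -m creep '[{"delta_pos":[0,0,0],"rot":[0,-0.08,0],"jaw":85},{"delta_pos":[0,0,0],"rot":[0,-0.08,0],"jaw":85},{"delta_pos":[0,10,0],"rot":[0,0,0],"jaw":85},{"delta_pos":[0,10,0],"rot":[0,0,0],"jaw":85},{"delta_pos":[0,10,0],"rot":[0,0,0],"jaw":85},{"delta_pos":[0,10,0],"rot":[0,0,0],"jaw":85},{"delta_pos":[0,10,0],"rot":[0,0,0],"jaw":85},{"delta_pos":[0,0,0],"rot":[0,0,0],"jaw":85},{"delta_pos":[0,0,0],"rot":[0,0,0],"jaw":85},{"delta_pos":[0,0,0],"rot":[0,0,0],"jaw":85}]'
python3 go.py 424 360.5 3 76.6
python3 - <<'E'
from h import *
C=[]
for cam,b in(("scene",(330,250,100,100)),("top",(120,190,100,100))):
    snap(cam,"t.png",4,b);C.append(cv2.imread("pics/t.png"))
cv2.imwrite("pics/g1.png",np.hstack(C))
E
```

```text
clock: 10.78
position: [512.2, 179.8, 210.5]
ee_rot: [-0.142, -0.693, 0.693, 0.142]
contact_force: [0.0, -0.2, 0.2]
gripper_width: 84.9
clock: 11.62
position: [424.3, 361.0, 150.4]
ee_rot: [-0.142, -0.693, 0.693, 0.142]
contact_force: [-0.3, -0.1, 0.8]
gripper_width: 85.1
clock: 12.45
position: [424.2, 361.1, 101.0]
ee_rot: [0.085, 0.702, -0.702, -0.085]
contact_force: [0.2, -0.8, 0.2]
gripper_width: 85.2
t 12.4 pos [424.2 361.1 101. ] yaw -103.9 F [ 0.2 -0.8  0.2] j6 0.33 w 85.2
shift [ 0.1 98.   0.7]
turn_y -0.008 deg 0.5 tilt [ 0.  0. -1.]
```

View pics/g1.png

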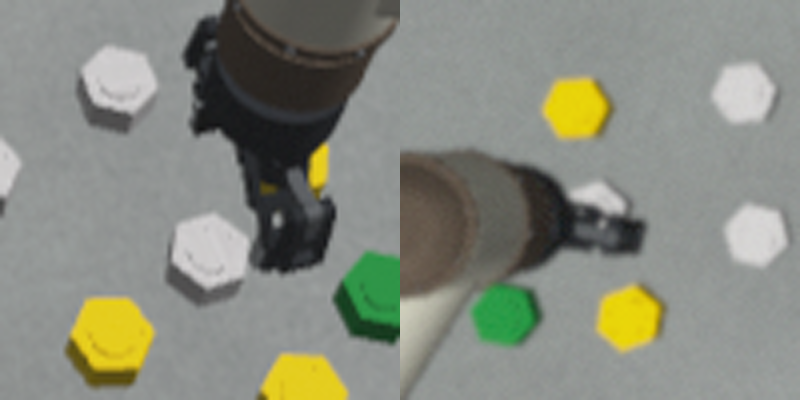

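The gripper is over the middle nut, with neighbours clear of the fingers. I'll descend and grip.

```bash
python3 -m creep '[{"delta_pos":[0,12,0],"rot":[0,0,0],"jaw":85},{"delta_pos":[0,12,0],"rot":[0,0,0],"jaw":85},{"delta_pos":[0,12,0],"rot":[0,0,0],"jaw":85},{"delta_pos":[0,12,0],"rot":[0,0,0],"jaw":85},{"delta_pos":[0,12,0],"rot":[0,0,0],"jaw":85},{"delta_pos":[0,12,0],"rot":[0,0,0],"jaw":85},{"delta_pos":[0,10,0],"rot":[0,0,0],"jaw":85},{"delta_pos":[0,10,0],"rot":[0,0,0],"jaw":85},{"delta_pos":[0,6,0],"rot":[0,0,0],"jaw":85},{"delta_pos":[0,0,0],"rot":[0,0,0],"jaw":85}]'
python3 -m creep '[{"delta_pos":[0,0,0],"rot":[0,0,0],"jaw":30},{"delta_pos":[0,0,0],"rot":[0,0,0],"jaw":30},{"delta_pos":[0,0,0],"rot":[0,0,0],"jaw":30},{"delta_pos":[0,0,0],"rot":[0,0,0],"jaw":30},{"delta_pos":[0,0,0],"rot":[0,0,0],"jaw":30},{"delta_pos":[0,0,0],"rot":[0,0,0],"jaw":30},{"delta_pos":[0,0,0],"rot":[0,0,0],"jaw":30},{"delta_pos":[0,0,0],"rot":[0,0,0],"jaw":30},{"delta_pos":[0,0,0],"rot":[0,0,0],"jaw":30},{"delta_pos":[0,0,0],"rot":[0,0,0],"jaw":30}]'
python3 go.py 604 -53 160
```

```text
clock: 13.38
position: [423.4, 360.3, 1.6]
ee_rot: [-0.085, -0.701, 0.703, 0.086]
contact_force: [0.1, 0.2, -0.2]
gripper_width: 85.1
clock: 14.22
position: [424.3, 361.6, 3.7]
ee_rot: [0.085, 0.702, -0.701, -0.085]
contact_force: [-0.9, -0.3, 5.6]
gripper_width: 45.1
t 14.2 pos [424.3 361.6   3.7] yaw -103.8 F [-0.9 -0.3  5.6] j6 0.33 w 45.1
shift [-273.7 -156.6  359.3]
```

```bash
python3 -m creep '[{"delta_pos":[0,-3,0],"rot":[0,0,0],"jaw":30},{"delta_pos":[0,-6,0],"rot":[0,0,0],"jaw":30},{"delta_pos":[0,-12,0],"rot":[0,0,0],"jaw":30},{"delta_pos":[0,-15,0],"rot":[0,0,0],"jaw":30},{"delta_pos":[0,-20,0],"rot":[0,0,0],"jaw":30},{"delta_pos":[0,-20,0],"rot":[0,0,0],"jaw":30},{"delta_pos":[0,-20,0],"rot":[0,0,0],"jaw":30},{"delta_pos":[0,-20,0],"rot":[0,0,0],"jaw":30},{"delta_pos":[0,-20,0],"rot":[0,0,0],"jaw":30},{"delta_pos":[0,-20.6,0],"rot":[0,0,0],"jaw":30}]'
python3 -m creep '[{"delta_pos":[-13.7,0,18],"rot":[0,0,0],"jaw":30},{"delta_pos":[-13.7,0,18],"rot":[0,0,0],"jaw":30},{"delta_pos":[-13.7,0,18],"rot":[0,0,0],"jaw":30},{"delta_pos":[-13.7,0,18],"rot":[0,0,0],"jaw":30},{"delta_pos":[-13.7,0,18],"rot":[0,0,0],"jaw":30},{"delta_pos":[-13.7,0,18],"rot":[0,0,0],"jaw":30},{"delta_pos":[-13.7,0,18],"rot":[0,0,0],"jaw":30},{"delta_pos":[-13.7,0,18],"rot":[0,0,0],"jaw":30},{"delta_pos":[-13.7,0,18],"rot":[0,0,0],"jaw":30},{"delta_pos":[-13.7,0,18],"rot":[0,0,0],"jaw":30}]'
python3 -m creep '[{"delta_pos":[-13.7,0,18],"rot":[0,0,0],"jaw":30},{"delta_pos":[-13.7,0,18],"rot":[0,0,0],"jaw":30},{"delta_pos":[-13.7,0,18],"rot":[0,0,0],"jaw":30},{"delta_pos":[-13.7,0,18],"rot":[0,0,0],"jaw":30},{"delta_pos":[-13.7,0,18],"rot":[0,0,0],"jaw":30},{"delta_pos":[-13.7,0,18],"rot":[0,0,0],"jaw":30},{"delta_pos":[-13.7,0,18],"rot":[0,0,0],"jaw":30},{"delta_pos":[-13.7,0,18],"rot":[0,0,0],"jaw":30},{"delta_pos":[-13.7,0,18],"rot":[0,0,0],"jaw":30},{"delta_pos":[-13.7,0,18],"rot":[0,0,0],"jaw":30}]'
python3 go.py 604 -53 120
python3 - <<'E'
from h import *
for cam,X in(("scene",(604,-53,114)),("top",(604,-53,114)),("scene",(604,-53,93))): print(proj(cam,X))
C=[]
for cam,b in(("scene",(200,150,90,100)),("top",(250,130,90,100))):
    snap(cam,"t.png",4.4,b);C.append(cv2.imread("pics/t.png"))
cv2.imwrite("pics/s1.png",np.hstack(C))
E
python3 n2.py
```

```text
clock: 15.05
position: [423.4, 360.4, 160.2]
ee_rot: [-0.085, -0.702, 0.702, 0.086]
contact_force: [-0.2, 0.7, -0.6]
gripper_width: 45.2
clock: 15.88
position: [513.6, 152.1, 159.3]
ee_rot: [-0.085, -0.702, 0.702, 0.086]
contact_force: [0.8, 0.3, -1.0]
gripper_width: 44.8
clock: 16.72
position: [603.5, -55.3, 159.2]
ee_rot: [0.085, 0.702, -0.702, -0.086]
contact_force: [0.6, -0.4, -0.8]
gripper_width: 44.8
t 16.7 pos [603.5 -55.3 159.2] yaw -103.9 F [ 0.6 -0.4 -0.8] j6 1.15 w 44.8
shift [ 0.  39.2 -2.4]
[242.67590942 206.44754482]
[295.74453608 180.77007979]
[243.09991    210.96091443]
None
(array([403.07, 230.74]), np.float64(-14.6), np.float64(3.21), 188)
(array([517.79, 238.79]), np.float64(2.0), np.float64(3.31), 182)
[516.43 237.29] 0.6423608209324421 0.5 185
[401.73 229.94] 41.847068115745 0.49 197
```

View pics/s1.png

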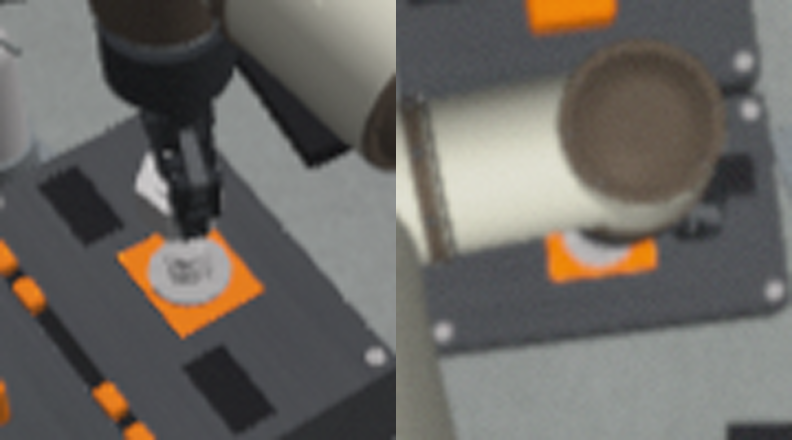

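```bash
python3 -m creep '[{"delta_pos":[0,5,-0.8],"rot":[0,0,0],"jaw":30},{"delta_pos":[0,5,-0.8],"rot":[0,0,0],"jaw":30},{"delta_pos":[0,5,0],"rot":[0,0,0],"jaw":30},{"delta_pos":[0,5,0],"rot":[0,0,0],"jaw":30},{"delta_pos":[0,5,0],"rot":[0,0,0],"jaw":30},{"delta_pos":[0,5,0],"rot":[0,0,0],"jaw":30},{"delta_pos":[0,4,0],"rot":[0,0,0],"jaw":30},{"delta_pos":[0,3,0],"rot":[0,0,0],"jaw":30},{"delta_pos":[0,2,0],"rot":[0,0,0],"jaw":30},{"delta_pos":[0,0,0],"rot":[0,0,0],"jaw":30}]'
python3 -m creep '[{"delta_pos":[0,0.5,0],"rot":[0,0,0],"jaw":30},{"delta_pos":[0,0.5,0],"rot":[0,0,0],"jaw":30},{"delta_pos":[0,0.5,0],"rot":[0,0,0],"jaw":30},{"delta_pos":[0,0.5,0],"rot":[0,0,0],"jaw":30},{"delta_pos":[0,0.5,0],"rot":[0,0,0],"jaw":30},{"delta_pos":[0,0.5,0],"rot":[0,0,0],"jaw":30},{"delta_pos":[0,0.5,0],"rot":[0,0,0],"jaw":30},{"delta_pos":[0,0.5,0],"rot":[0,0,0],"jaw":30},{"delta_pos":[0,0,0],"rot":[0,0,0],"jaw":30},{"delta_pos":[0,0,0],"rot":[0,0,0],"jaw":30}]'
python3 go.py 604 -53.5 115
```

```text
clock: 17.95
position: [603.9, -52.7, 119.9]
ee_rot: [-0.085, -0.702, 0.702, 0.086]
contact_force: [0.3, 0.1, -1.0]
gripper_width: 44.8
clock: 18.78
position: [604.1, -53.0, 116.5]
ee_rot: [-0.085, -0.702, 0.702, 0.085]
contact_force: [0.2, -2.0, -0.4]
gripper_width: 45.1
t 18.8 pos [604.1 -53.  116.5] yaw -103.9 F [ 0.2 -2.  -0.4] j6 1.15 w 45.1
shift [0.  1.5 0.5]
```

```bash
python3 -m creep '[{"delta_pos":[0,0.5,0],"rot":[0,0,0],"jaw":30},{"delta_pos":[0,0.5,0],"rot":[0,0,0],"jaw":30},{"delta_pos":[0,0.5,0],"rot":[0,0,0],"jaw":30},{"delta_pos":[0,0.5,0],"rot":[0,0,0],"jaw":30},{"delta_pos":[0,0.5,0],"rot":[0,0,0],"jaw":30},{"delta_pos":[0,0.5,0],"rot":[0,0,0],"jaw":30},{"delta_pos":[0,0,0],"rot":[0,0,0],"jaw":30},{"delta_pos":[0,0,0],"rot":[0,0,0],"jaw":30},{"delta_pos":[0,0,0],"rot":[0,0,0],"jaw":30},{"delta_pos":[0,0,0],"rot":[0,0,0],"jaw":30}]'
python3 go.py 604 -53.5 115
```

```text
clock: 19.62
position: [604.1, -53.0, 114.3]
ee_rot: [-0.085, -0.702, 0.702, 0.085]
contact_force: [-1.9, -3.5, 5.1]
gripper_width: 45.0
t 19.6 pos [604.1 -53.  114.3] yaw -103.8 F [-1.9 -3.5  5.1] j6 1.15 w 45.0
shift [-0.  -0.7  0.5]
```

```bash
python3 -m creep '[{"delta_pos":[0.1,0,0.3],"rot":[0,0,0],"jaw":30},{"delta_pos":[0.1,0,0.3],"rot":[0,0,0],"jaw":30},{"delta_pos":[0,0.3,0],"rot":[0,0.1,0],"jaw":30},{"delta_pos":[0,0.3,0],"rot":[0,0.1,0],"jaw":30},{"delta_pos":[0,0.3,0],"rot":[0,0.1,0],"jaw":30},{"delta_pos":[0,0.3,0],"rot":[0,0.1,0],"jaw":30},{"delta_pos":[0,0.3,0],"rot":[0,0.1,0],"jaw":30},{"delta_pos":[0,0,0],"rot":[0,0.1,0],"jaw":30},{"delta_pos":[0,0,0],"rot":[0,0,0],"jaw":30},{"delta_pos":[0,0,0],"rot":[0,0,0],"jaw":30}]'
python3 go.py 604 -53.5 115; python3 -c "
from h import *;print(arm.read_state()['wrist_torque'])"
```

```text
clock: 20.45
position: [604.3, -53.3, 112.8]
ee_rot: [0.289, 0.646, -0.646, -0.288]
contact_force: [-0.8, -2.7, 5.7]
gripper_width: 45.3
t 20.4 pos [604.3 -53.3 112.8] yaw -138.1 F [-0.8 -2.7  5.7] j6 0.55 w 45.3
shift [ 0.1 -2.2  0.3]
[-0.99328698  0.3352376   0.0530355 ]
```

```bash
python3 -m creep '[{"delta_pos":[-0.3,0.38,0.3],"rot":[0,0.1,0],"jaw":30},{"delta_pos":[0,0.38,0],"rot":[0,0.1,0],"jaw":30},{"delta_pos":[0,0.38,0],"rot":[0,0.1,0],"jaw":30},{"delta_pos":[0,0.38,0],"rot":[0,0.1,0],"jaw":30},{"delta_pos":[0,0.38,0],"rot":[0,0.1,0],"jaw":30},{"delta_pos":[0,0.38,0],"rot":[0,0.1,0],"jaw":30},{"delta_pos":[0,0.38,0],"rot":[0,0.1,0],"jaw":30},{"delta_pos":[0,0.38,0],"rot":[0,0.1,0],"jaw":30},{"delta_pos":[0,0,0],"rot":[0,0,0],"jaw":30},{"delta_pos":[0,0,0],"rot":[0,0,0],"jaw":30}]'
python3 go.py 604 -53.5 115; python3 -c "
from h import *;print(arm.read_state()['wrist_torque'])"
```

```text
clock: 21.28
position: [604.6, -53.0, 109.5]
ee_rot: [0.517, 0.484, -0.482, -0.516]
contact_force: [0.0, -1.2, 4.9]
gripper_width: 44.9
t 21.3 pos [604.6 -53.  109.5] yaw 176.2 F [ 0.  -1.2  4.9] j6 -0.25 w 44.9
shift [-0.6 -5.5  0.6]
[-0.05564021 -0.01326084 -0.06983714]
```

```bash
python3 -m creep '[{"delta_pos":[0,0.38,0],"rot":[0,0.1,0],"jaw":30},{"delta_pos":[0,0.38,0],"rot":[0,0.1,0],"jaw":30},{"delta_pos":[0,0.38,0],"rot":[0,0.1,0],"jaw":30},{"delta_pos":[0,0.38,0],"rot":[0,0.1,0],"jaw":30},{"delta_pos":[0,0.38,0],"rot":[0,0.1,0],"jaw":30},{"delta_pos":[0,0.38,0],"rot":[0,0.1,0],"jaw":30},{"delta_pos":[0,0.38,0],"rot":[0,0.1,0],"jaw":30},{"delta_pos":[0,0.38,0],"rot":[0,0.1,0],"jaw":30},{"delta_pos":[0,0,0],"rot":[0,0,0],"jaw":30},{"delta_pos":[0,0,0],"rot":[0,0,0],"jaw":30}]'
python3 go.py 604 -53.5 115; python3 -c "
from h import *;print(arm.read_state()['wrist_torque'])"
```

```text
clock: 22.12
position: [604.9, -53.0, 106.4]
ee_rot: [0.664, 0.245, -0.243, -0.664]
contact_force: [2.2, 1.6, 4.9]
gripper_width: 45.3
t 22.1 pos [604.9 -53.  106.4] yaw 130.4 F [2.2 1.6 4.9] j6 -1.04 w 45.3
shift [-1.  -8.6  0.1]
[ 0.21839968 -0.49103075 -0.02389831]
```

```bash
python3 -m creep '[{"delta_pos":[0.4,0.38,0],"rot":[0,0.1,0],"jaw":30},{"delta_pos":[0,0.38,0],"rot":[0,0.1,0],"jaw":30},{"delta_pos":[0,0.38,0],"rot":[0,0.1,0],"jaw":30},{"delta_pos":[0,0.38,0],"rot":[0,0.1,0],"jaw":30},{"delta_pos":[0,0.38,0],"rot":[0,0.1,0],"jaw":30},{"delta_pos":[0,0.38,0],"rot":[0,0.1,0],"jaw":30},{"delta_pos":[0,0.38,0],"rot":[0,0.1,0],"jaw":30},{"delta_pos":[0,0.38,0],"rot":[0,0.1,0],"jaw":30},{"delta_pos":[0,0.38,0],"rot":[0,0.1,0],"jaw":30},{"delta_pos":[0,0,0],"rot":[0,0,0],"jaw":30}]'
python3 go.py 604 -53.5 115
python3 -m creep '[{"delta_pos":[0,0.38,0],"rot":[0,0.1,0],"jaw":30},{"delta_pos":[0,0.38,0],"rot":[0,0.1,0],"jaw":30},{"delta_pos":[0,0.38,0],"rot":[0,0.1,0],"jaw":30},{"delta_pos":[0,0.38,0],"rot":[0,0.1,0],"jaw":30},{"delta_pos":[0,0.38,0],"rot":[0,0.1,0],"jaw":30},{"delta_pos":[0,0.38,0],"rot":[0,0.1,0],"jaw":30},{"delta_pos":[0,0.38,0],"rot":[0,0.1,0],"jaw":30},{"delta_pos":[0,0.38,0],"rot":[0,0.1,0],"jaw":30},{"delta_pos":[0,0,0],"rot":[0,0,0],"jaw":30},{"delta_pos":[0,0,0],"rot":[0,0,0],"jaw":30}]'
python3 go.py 604 -53.5 115
```

```text
clock: 22.95
position: [605.1, -53.7, 103.0]
ee_rot: [0.704, -0.069, 0.071, -0.703]
contact_force: [1.1, -3.1, 4.4]
gripper_width: 44.7
t 22.9 pos [605.1 -53.7 103. ] yaw 78.7 F [ 1.1 -3.1  4.4] j6 -1.95 w 44.7
shift [ -1.1 -12.    0. ]
clock: 23.78
position: [604.5, -54.3, 99.9]
ee_rot: [0.622, -0.337, 0.338, -0.621]
contact_force: [2.3, -4.4, 4.9]
gripper_width: 44.8
t 23.8 pos [604.5 -54.3  99.9] yaw 33.0 F [ 2.3 -4.4  4.9] j6 -2.74 w 44.8
shift [ -0.9 -15.1   0. ]
```

```bash
python3 -m creep '[{"delta_pos":[0,0,0],"rot":[0,0,0],"jaw":75},{"delta_pos":[0,0,0],"rot":[0,0,0],"jaw":75},{"delta_pos":[0,0,0],"rot":[0,0,0],"jaw":75},{"delta_pos":[0,0,0],"rot":[0,0,0],"jaw":75},{"delta_pos":[0,0,0],"rot":[0,-0.1,0],"jaw":75},{"delta_pos":[0,0,0],"rot":[0,-0.12,0],"jaw":75},{"delta_pos":[0,0,0],"rot":[0,-0.12,0],"jaw":75},{"delta_pos":[0,0,0],"rot":[0,-0.12,0],"jaw":75},{"delta_pos":[0,0,0],"rot":[0,-0.12,0],"jaw":75},{"delta_pos":[0,0,0],"rot":[0,-0.12,0],"jaw":75}]'
python3 -m creep '[{"delta_pos":[0,0,0],"rot":[0,-0.12,0],"jaw":75},{"delta_pos":[0,0,0],"rot":[0,-0.12,0],"jaw":75},{"delta_pos":[0,0,0],"rot":[0,-0.12,0],"jaw":75},{"delta_pos":[0,0,0],"rot":[0,-0.12,0],"jaw":75},{"delta_pos":[0,0,0],"rot":[0,-0.12,0],"jaw":75},{"delta_pos":[0,0,0],"rot":[0,-0.12,0],"jaw":75},{"delta_pos":[0,0,0],"rot":[0,-0.12,0],"jaw":75},{"delta_pos":[0,0,0],"rot":[0,-0.12,0],"jaw":75},{"delta_pos":[0,0,0],"rot":[0,-0.12,0],"jaw":75},{"delta_pos":[0,0,0],"rot":[0,-0.12,0],"jaw":75}]'
python3 -m creep '[{"delta_pos":[0,0,0],"rot":[0,-0.12,0],"jaw":75},{"delta_pos":[0,0,0],"rot":[0,-0.074,0],"jaw":75},{"delta_pos":[0,0,0],"rot":[0,0,0],"jaw":75},{"delta_pos":[0,0,0],"rot":[0,0,0],"jaw":75},{"delta_pos":[0,0,0],"rot":[0,0,0],"jaw":75},{"delta_pos":[0,0,0],"rot":[0,0,0],"jaw":75},{"delta_pos":[0,0,0],"rot":[0,0,0],"jaw":75},{"delta_pos":[0,0,0],"rot":[0,0,0],"jaw":75},{"delta_pos":[0,0,0],"rot":[0,0,0],"jaw":75},{"delta_pos":[0,0,0],"rot":[0,0,0],"jaw":75}]'
python3 go.py 604.5 -53.5 99.5 153
```

```text
clock: 24.62
position: [603.5, -53.0, 98.8]
ee_rot: [-0.7, 0.104, -0.103, 0.7]
contact_force: [-0.2, 0.3, -0.2]
gripper_width: 75.0
clock: 25.45
position: [603.5, -53.0, 98.8]
ee_rot: [-0.635, -0.309, 0.31, 0.636]
contact_force: [0.0, 0.8, 0.3]
gripper_width: 75.1
clock: 26.28
position: [604.0, -53.3, 99.4]
ee_rot: [-0.604, -0.368, 0.368, 0.604]
contact_force: [0.3, 0.9, -0.2]
gripper_width: 74.9
t 26.3 pos [604.  -53.3  99.4] yaw 152.7 F [ 0.3  0.9 -0.2] j6 -0.66 w 74.9
shift [ 0.1 -0.1 -0.5]
turn_y -0.006 deg 0.3 tilt [-0.  0. -1.]
```

```bash
python3 -m creep '[{"delta_pos":[0,0,0],"rot":[0,0,0],"jaw":30},{"delta_pos":[0,0,0],"rot":[0,0,0],"jaw":30},{"delta_pos":[0,0,0],"rot":[0,0,0],"jaw":30},{"delta_pos":[0,0,0],"rot":[0,0,0],"jaw":30},{"delta_pos":[0,0,0],"rot":[0,0,0],"jaw":30},{"delta_pos":[0,0,0],"rot":[0,0,0],"jaw":30},{"delta_pos":[0,0,0],"rot":[0,0,0],"jaw":30},{"delta_pos":[0,0,0],"rot":[0,0,0],"jaw":30},{"delta_pos":[0,0,0],"rot":[0,0,0],"jaw":30},{"delta_pos":[0,0,0],"rot":[0,0,0],"jaw":30}]'
python3 go.py 604.5 -53.5 99.5 
python3 -m creep '[{"delta_pos":[0,0.38,0],"rot":[0,0.1,0],"jaw":30},{"delta_pos":[0,0.38,0],"rot":[0,0.1,0],"jaw":30},{"delta_pos":[0,0.38,0],"rot":[0,0.1,0],"jaw":30},{"delta_pos":[0,0.38,0],"rot":[0,0.1,0],"jaw":30},{"delta_pos":[0,0.38,0],"rot":[0,0.1,0],"jaw":30},{"delta_pos":[0,0.38,0],"rot":[0,0.1,0],"jaw":30},{"delta_pos":[0,0,0],"rot":[0,0,0],"jaw":30},{"delta_pos":[0,0,0],"rot":[0,0,0],"jaw":30},{"delta_pos":[0,0,0],"rot":[0,0,0],"jaw":30},{"delta_pos":[0,0,0],"rot":[0,0,0],"jaw":30}]'
python3 go.py 604.5 -53.5 99.5;python3 -c "
from h import *;print(arm.read_state()['wrist_torque'])"
```

```text
clock: 27.12
position: [604.3, -53.4, 99.6]
ee_rot: [0.604, 0.368, -0.368, -0.604]
contact_force: [0.7, 0.3, 2.9]
gripper_width: 45.1
t 27.1 pos [604.3 -53.4  99.6] yaw 152.7 F [0.7 0.3 2.9] j6 -0.66 w 45.1
shift [-0.   0.1 -0.3]
clock: 27.95
position: [604.0, -53.5, 97.0]
ee_rot: [0.686, 0.173, -0.173, -0.686]
contact_force: [1.0, -1.1, 1.4]
gripper_width: 45.0
t 27.9 pos [604.  -53.5  97. ] yaw 118.4 F [ 1.  -1.1  1.4] j6 -1.25 w 45.0
shift [ 0.5 -2.5 -0.2]
[-0.47035338 -0.12158322 -0.0792668 ]
```

Almost home. I'll keep turning in small steps and watch the torque.

```bash
python3 -m creep '[{"delta_pos":[0,0.38,0],"rot":[0,0.1,0],"jaw":30},{"delta_pos":[0,0.38,0],"rot":[0,0.1,0],"jaw":30},{"delta_pos":[0,0.38,0],"rot":[0,0.1,0],"jaw":30},{"delta_pos":[0,0,0],"rot":[0,0,0],"jaw":30},{"delta_pos":[0,0,0],"rot":[0,0,0],"jaw":30},{"delta_pos":[0,0,0],"rot":[0,0,0],"jaw":30},{"delta_pos":[0,0,0],"rot":[0,0,0],"jaw":30},{"delta_pos":[0,0,0],"rot":[0,0,0],"jaw":30},{"delta_pos":[0,0,0],"rot":[0,0,0],"jaw":30},{"delta_pos":[0,0,0],"rot":[0,0,0],"jaw":30}]'
python3 go.py 604.5 -53.5 99.5;python3 -c "
from h import *;print(arm.read_state()['wrist_torque'])"
```

```text
clock: 28.78
position: [603.4, -53.3, 96.5]
ee_rot: [-0.704, -0.068, 0.069, 0.704]
contact_force: [-2.1, -0.1, 5.6]
gripper_width: 45.3
t 28.8 pos [603.4 -53.3  96.5] yaw 101.2 F [-2.1 -0.1  5.6] j6 -1.55 w 45.3
shift [ 1.  -3.  -0.4]
[-0.03042078  0.54351485  0.02153679]
```

```bash
python3 -m creep '[{"delta_pos":[0,0.2,0],"rot":[0,0.08,0],"jaw":30},{"delta_pos":[0,0.2,0],"rot":[0,0.08,0],"jaw":30},{"delta_pos":[0,0,0],"rot":[0,0.08,0],"jaw":30},{"delta_pos":[0,0,0],"rot":[0,0,0],"jaw":30},{"delta_pos":[0,0,0],"rot":[0,0,0],"jaw":30},{"delta_pos":[0,0,0],"rot":[0,0,0],"jaw":30},{"delta_pos":[0,0,0],"rot":[0,0,0],"jaw":30},{"delta_pos":[0,0,0],"rot":[0,0,0],"jaw":30},{"delta_pos":[0,0,0],"rot":[0,0,0],"jaw":30},{"delta_pos":[0,0,0],"rot":[0,0,0],"jaw":30}]'
python3 go.py 604.5 -53.5 99.5;python3 -c "
from h import *;print(arm.read_state()['wrist_torque'])"
```

```text
clock: 29.62
position: [603.7, -53.3, 96.5]
ee_rot: [0.707, -0.016, 0.016, -0.707]
contact_force: [-1.9, 0.0, 6.7]
gripper_width: 45.0
t 29.6 pos [603.7 -53.3  96.5] yaw 87.4 F [-1.9  0.   6.7] j6 -1.79 w 45.0
shift [ 0.9 -3.  -0.2]
[ 0.14254358  0.6761938  -0.004639  ]
```

```bash
python3 -m creep '[{"delta_pos":[0,0,0],"rot":[0,0,0],"jaw":85},{"delta_pos":[0,0,0],"rot":[0,0,0],"jaw":85},{"delta_pos":[0,0,0],"rot":[0,0,0],"jaw":85},{"delta_pos":[0,0,0],"rot":[0,0,0],"jaw":85},{"delta_pos":[0,0,0],"rot":[0,0,0],"jaw":85},{"delta_pos":[0,-10,0],"rot":[0,0,0],"jaw":85},{"delta_pos":[0,-20,0],"rot":[0,0,0],"jaw":85},{"delta_pos":[0,-25,0],"rot":[0,0,0],"jaw":85},{"delta_pos":[0,-25,0],"rot":[0,0,0],"jaw":85},{"delta_pos":[0,0,0],"rot":[0,0,0],"jaw":85}]'
python3 -m creep '[{"delta_pos":[-9.9,0,28.8],"rot":[0,0,0],"jaw":85},{"delta_pos":[-9.9,0,28.8],"rot":[0,0,0],"jaw":85},{"delta_pos":[-9.9,0,28.8],"rot":[0,0,0],"jaw":85},{"delta_pos":[-9.9,0,28.8],"rot":[0,0,0],"jaw":85},{"delta_pos":[-9.9,0,28.8],"rot":[0,0,0],"jaw":85},{"delta_pos":[-9.9,0,28.8],"rot":[0,0,0],"jaw":85},{"delta_pos":[-9.9,0,28.8],"rot":[0,0,0],"jaw":85},{"delta_pos":[-9.9,0,28.8],"rot":[0,0,0],"jaw":85},{"delta_pos":[-9.9,0,28.8],"rot":[0,0,0],"jaw":85},{"delta_pos":[-9.9,0,28.8],"rot":[0,0,0],"jaw":85}]'
python3 - <<'E'
from n2 import *
print("home?",fit2(604,-53.5,123)); 
for z in(123,127,131): print(z,proj("scene",(604,-53.5,z)),proj("top",(604,-53.5,z)))
snap("scene","full1.png",1.4)
C=[]
for cam,b in(("scene",(200,170,90,80)),("top",(250,140,90,80))):
    snap(cam,"t.png",4.4,b);C.append(cv2.imread("pics/t.png"))
cv2.imwrite("pics/s2.png",np.hstack(C))
E
python3 go.py 517.8 238.8 3 62
```

```text
clock: 30.45
position: [607.5, -53.4, 182.3]
ee_rot: [0.707, -0.012, 0.02, -0.707]
contact_force: [0.1, 0.6, 2.3]
gripper_width: 85.3
clock: 31.28
position: [517.9, 240.4, 176.1]
ee_rot: [-0.707, 0.016, -0.016, 0.707]
contact_force: [0.0, 0.3, -0.9]
gripper_width: 85.0
home? (array([605.77, -57.08]), np.float64(12.2), np.float64(115.26), 205)
123 [242.41 204.35] [296.04 180.39]
127 [242.32 203.47] [296.09 180.22]
131 [242.24 202.58] [296.15 180.06]
t 31.5 pos [518.2 239.5 175.8] yaw 87.5 F [-0.2 -0.9 -0.6] j6 -2.33 w 85.1
shift [ -0.3 172.8  -0.8]
turn_y 0.444 deg -25.5 tilt [ 0.  0. -1.]
```

View pics/s2.png

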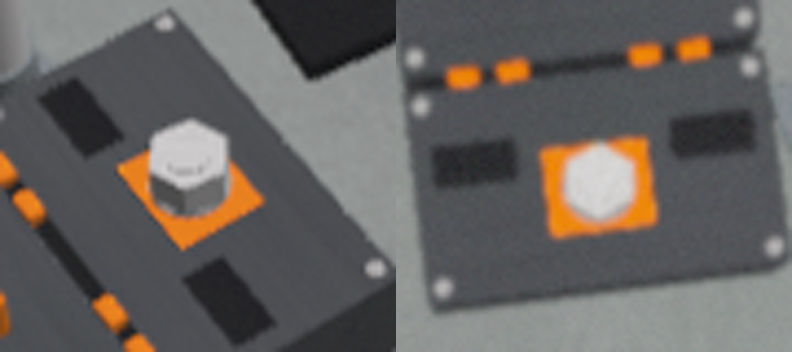

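View pics/full1.png

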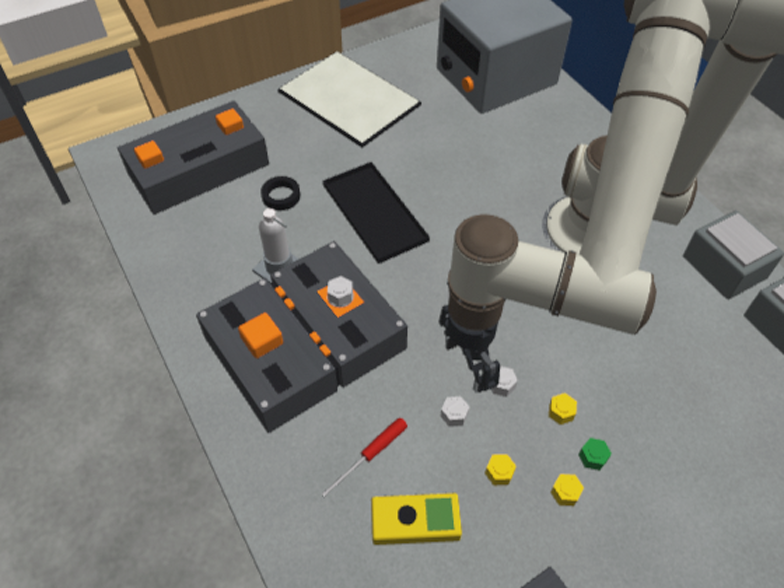

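The scene view shows the nut on the stud, flat over the flange with no gap I can see at crop (190,180). One N3 nut is under the gripper and N1 is at (325,292). I'll fit the seated nut's height as a numeric check.

```bash
cat > f4.py <<'E'
from n import *
def face_fit(x,y,z,cams=("scene","top"),thr=None):
    obs=[]
    for cam in cams:
        p=proj(cam,[x,y,z]).astype(int); b=(p[0]-16,p[1]-16,32,32)
        h=cv2.cvtColor(arm.get_image(cam),cv2.COLOR_RGB2HSV)[b[1]:b[1]+32,b[0]:b[0]+32].astype(float)
        V=np.where(h[...,1]<45,h[...,2],0); top=np.median(V[13:19,13:19])
        m=(V>top-30).astype(np.uint8); n,l,st,ce=cv2.connectedComponentsWithStats(m,connectivity=4)
        i=1+np.argmax(st[1:,4]); obs.append((cam,b,(l==i).astype(float)))
    def cost(v):
        s=0
        for cam,b,o in obs:
            a=v[3]+np.pi/6+np.arange(6)*np.pi/3
            P=np.array([proj(cam,[v[0]+26.55*np.cos(t),v[1]+26.55*np.sin(t),v[2]]) for t in a])
            mm=np.zeros((512,512),np.uint8);cv2.fillConvexPoly(mm,np.round((P-b[:2]+.5)*16).astype(np.int32),1)
            s+=((cv2.resize(mm.astype(np.float32),(32,32),interpolation=cv2.INTER_AREA)-o)**2).sum()
        return s
    best=None
    for a in np.radians(np.arange(-25,31,10)):
        v=[x,y,z,a];r=minimize(cost,v,method="Nelder-Mead",options=dict(initial_simplex=[v,[x+4,y,z,a],[x,y+4,z,a],[x,y,z+4,a],[x,y,z,a+.15]],maxiter=250))
        if best is None or r.fun<best.fun: best=r
    return best.x[:3],round(np.degrees(best.x[3]),1),round(best.fun,1),[int(o.sum()) for _,_,o in obs]
if __name__=="__main__":
    print("stud",face_fit(604,-53.5,123))
    print("N1",face_fit(518,238,30)); print("N1 scene",face_fit(518,238,30,("scene",)))
E
python3 f4.py
```

```text
stud (array([602.98, -53.65, 120.92]), np.float64(-32.9), np.float64(32.7), [182, 191])
N1 (array([514.77, 231.85,  17.85]), np.float64(5.6), np.float64(763.9), [236, 939])
N1 scene (array([518.37, 236.  ,  28.4 ]), np.float64(7.4), np.float64(6.1), [237])
```

The fit gives the nut's top at z≈121±2, where 123 means home. Its yaw matches the gripper's. I'll check tightness again at the end, and fetch the next nut now.

```bash
python3 -m creep '[{"delta_pos":[0,14,-1],"rot":[0,0,0],"jaw":85},{"delta_pos":[0,14,-1],"rot":[0,0,0],"jaw":85},{"delta_pos":[0,14,0],"rot":[0,0.1,0],"jaw":85},{"delta_pos":[0,14,0],"rot":[0,0.1,0],"jaw":85},{"delta_pos":[0,14,0],"rot":[0,0.1,0],"jaw":85},{"delta_pos":[0,14,0],"rot":[0,0.12,0],"jaw":85},{"delta_pos":[0,10,0],"rot":[0,0,0],"jaw":85},{"delta_pos":[0,10,0],"rot":[0,0,0],"jaw":85},{"delta_pos":[0,10,0],"rot":[0,0,0],"jaw":85},{"delta_pos":[0,0,0],"rot":[0,0,0],"jaw":85}]'
python3 -m creep '[{"delta_pos":[0,12,0],"rot":[0,0,0],"jaw":85},{"delta_pos":[0,12,0],"rot":[0,0,0],"jaw":85},{"delta_pos":[0,12,0],"rot":[0,0,0],"jaw":85},{"delta_pos":[0,10,0],"rot":[0,0,0],"jaw":85},{"delta_pos":[0,8,0],"rot":[0,0,0],"jaw":85},{"delta_pos":[0,4,0],"rot":[0,0,0],"jaw":85},{"delta_pos":[0,0,0],"rot":[0,0,0],"jaw":85},{"delta_pos":[0,0,0],"rot":[0,0,0],"jaw":85},{"delta_pos":[0,0,0],"rot":[0,0,0],"jaw":85},{"delta_pos":[0,0,0],"rot":[0,0,0],"jaw":85}]'
python3 -m creep '[{"delta_pos":[0,0,0],"rot":[0,0,0],"jaw":30},{"delta_pos":[0,0,0],"rot":[0,0,0],"jaw":30},{"delta_pos":[0,0,0],"rot":[0,0,0],"jaw":30},{"delta_pos":[0,0,0],"rot":[0,0,0],"jaw":30},{"delta_pos":[0,0,0],"rot":[0,0,0],"jaw":30},{"delta_pos":[0,0,0],"rot":[0,0,0],"jaw":30},{"delta_pos":[0,0,0],"rot":[0,0,0],"jaw":30},{"delta_pos":[0,0,0],"rot":[0,0,0],"jaw":30},{"delta_pos":[0,0,0],"rot":[0,0,0],"jaw":30},{"delta_pos":[0,0,0],"rot":[0,0,0],"jaw":30}]'
python3 go.py 400 -220 50
```

```text
clock: 32.57
position: [517.5, 236.0, 59.5]
ee_rot: [0.689, -0.164, 0.162, -0.687]
contact_force: [-1.5, -0.7, 0.3]
gripper_width: 85.3
clock: 33.4
position: [518.8, 237.2, 4.2]
ee_rot: [-0.688, 0.163, -0.164, 0.688]
contact_force: [1.1, 0.8, 0.9]
gripper_width: 84.7
clock: 34.23
position: [518.8, 237.2, 4.2]
ee_rot: [-0.688, 0.163, -0.164, 0.688]
contact_force: [0.6, 0.3, 5.4]
gripper_width: 44.8
t 34.2 pos [518.8 237.2   4.2] yaw 63.3 F [0.6 0.3 5.4] j6 -2.75 w 44.8
shift [  99.3  -46.2 -461.8]
```

```bash
python3 -m creep '[{"delta_pos":[0,-4,0],"rot":[0,0,0],"jaw":30},{"delta_pos":[0,-10,0],"rot":[0,0,0],"jaw":30},{"delta_pos":[0,-16,0],"rot":[0,0,0],"jaw":30},{"delta_pos":[0,-16,0],"rot":[0,0,0],"jaw":30},{"delta_pos":[0,-16,0],"rot":[0,0,0],"jaw":30},{"delta_pos":[0,-16,0],"rot":[0,0,0],"jaw":30},{"delta_pos":[0,-16,0],"rot":[0,0,0],"jaw":30},{"delta_pos":[0,-16,0],"rot":[0,0,0],"jaw":30},{"delta_pos":[0,-16,0],"rot":[0,0,0],"jaw":30},{"delta_pos":[0,0,0],"rot":[0,0,0],"jaw":30}]'
python3 -m creep '[{"delta_pos":[5,0,-23.1],"rot":[0,0,0],"jaw":30},{"delta_pos":[5,0,-23.1],"rot":[0,0,0],"jaw":30},{"delta_pos":[5,0,-23.1],"rot":[0,0,0],"jaw":30},{"delta_pos":[5,0,-23.1],"rot":[0,0,0],"jaw":30},{"delta_pos":[5,0,-23.1],"rot":[0,0,0],"jaw":30},{"delta_pos":[5,0,-23.1],"rot":[0,0,0],"jaw":30},{"delta_pos":[5,0,-23.1],"rot":[0,0,0],"jaw":30},{"delta_pos":[5,0,-23.1],"rot":[0,0,0],"jaw":30},{"delta_pos":[5,0,-23.1],"rot":[0,0,0],"jaw":30},{"delta_pos":[5,0,-23.1],"rot":[0,0,0],"jaw":30}]'
python3 -m creep '[{"delta_pos":[5,0,-23.1],"rot":[0,0,0],"jaw":30},{"delta_pos":[5,0,-23.1],"rot":[0,0,0],"jaw":30},{"delta_pos":[5,0,-23.1],"rot":[0,0,0],"jaw":30},{"delta_pos":[5,0,-23.1],"rot":[0,0,0],"jaw":30},{"delta_pos":[5,0,-23.1],"rot":[0,0,0],"jaw":30},{"delta_pos":[5,0,-23.1],"rot":[0,0,0],"jaw":30},{"delta_pos":[5,0,-23.1],"rot":[0,0,0],"jaw":30},{"delta_pos":[5,0,-23.1],"rot":[0,0,0],"jaw":30},{"delta_pos":[5,0,-23.1],"rot":[0,0,0],"jaw":30},{"delta_pos":[5,0,-23.1],"rot":[0,0,0],"jaw":30}]'
python3 go.py 398 -222 10
python3 - <<'E'
from n2 import *
print("N3",fit2(403,230.7))
for z,n in((18,"rim"),(5,"floor")): print(n,proj("top",(398,-222,z)))
im=arm.get_image("top"); ys,xs=np.nonzero((im.max(2)<50)[215:280,315:420])
print("dark",cv2.minAreaRect(np.array([ray("top",(x+315,y+215),14)[:2] for x,y in zip(xs,ys)],np.float32)))
E
```

```text
clock: 35.07
position: [520.0, 237.9, 133.3]
ee_rot: [-0.686, 0.162, -0.165, 0.69]
contact_force: [-0.1, 0.6, 0.9]
gripper_width: 45.1
clock: 35.9
position: [458.0, 6.9, 129.1]
ee_rot: [0.688, -0.164, 0.163, -0.688]
contact_force: [0.6, -0.3, -0.6]
gripper_width: 44.9
clock: 36.73
position: [398.9, -221.6, 129.1]
ee_rot: [-0.688, 0.164, -0.163, 0.688]
contact_force: [0.6, 1.0, -1.1]
gripper_width: 45.2
t 36.7 pos [ 398.9 -221.6  129.1] yaw 63.3 F [ 0.6  1.  -1.1] j6 -1.89 w 45.2
shift [ -0.5 119.1  -0.8]
N3 (array([403.07, 230.73]), np.float64(-14.6), np.float64(3.37), 187)
rim [348.26 246.09]
floor [347.61 246.  ]
dark ((400.8020935058594, -291.39691162109375), (119.30148315429688, 247.373779296875), 0.0007861388148739934)
```

```bash
python3 -m creep '[{"delta_pos":[0,16,0],"rot":[0,0,0],"jaw":30},{"delta_pos":[0,16,0],"rot":[0,0,0],"jaw":30},{"delta_pos":[0,16,0],"rot":[0,0,0],"jaw":30},{"delta_pos":[0,16,0],"rot":[0,0,0],"jaw":30},{"delta_pos":[0,16,0],"rot":[0,0,0],"jaw":30},{"delta_pos":[0,14,0],"rot":[0,0,0],"jaw":30},{"delta_pos":[0,12,0],"rot":[0,0,0],"jaw":30},{"delta_pos":[0,8,0],"rot":[0,0,0],"jaw":30},{"delta_pos":[0,4.5,0],"rot":[0,0,0],"jaw":30},{"delta_pos":[0,0,0],"rot":[0,0,0],"jaw":30}]'
python3 -m creep '[{"delta_pos":[0,0,0],"rot":[0,0,0],"jaw":70},{"delta_pos":[0,0,0],"rot":[0,0,0],"jaw":70},{"delta_pos":[0,0,0],"rot":[0,0,0],"jaw":70},{"delta_pos":[0,0,0],"rot":[0,0,0],"jaw":70},{"delta_pos":[0,0,0],"rot":[0,0,0],"jaw":70},{"delta_pos":[0,-10,0],"rot":[0,0,0],"jaw":70},{"delta_pos":[0,-25,0],"rot":[0,0,0],"jaw":70},{"delta_pos":[0,-25,0],"rot":[0,0,0],"jaw":70},{"delta_pos":[0,-30,0],"rot":[0,0,0],"jaw":70},{"delta_pos":[0,-30,0],"rot":[0,0,0],"jaw":70}]'
python3 go.py 403 230.7 130 45.4
python3 -c "
from h import *
print(arm.read_state()['joints'])"
```

```text
clock: 37.67
position: [399.5, -220.3, 10.2]
ee_rot: [0.688, -0.164, 0.163, -0.688]
contact_force: [-0.5, -0.3, 0.4]
gripper_width: 44.7
clock: 38.5
position: [399.5, -220.6, 132.3]
ee_rot: [-0.688, 0.164, -0.163, 0.688]
contact_force: [1.2, 0.4, -0.3]
gripper_width: 70.1
t 38.5 pos [ 399.5 -220.6  132.3] yaw 63.3 F [ 1.2  0.4 -0.3] j6 -1.89 w 70.1
shift [-199.8    2.4  404.7]
turn_y 0.312 deg -17.9 tilt [-0.001  0.    -1.   ]
[-1.46905065e-01  2.05727409e-01 -5.31464158e-01 -8.11030729e-05
 -8.34274980e-01 -1.89022316e+00]
```

```bash
python3 -m creep '[{"delta_pos":[-10,0,20.2],"rot":[0,0,0],"jaw":85},{"delta_pos":[-10,0,20.2],"rot":[0,0,0],"jaw":85},{"delta_pos":[-10,0,20.2],"rot":[0,0,0],"jaw":85},{"delta_pos":[-10,0,20.2],"rot":[0,0,0],"jaw":85},{"delta_pos":[-10,0,20.2],"rot":[0,0,0],"jaw":85},{"delta_pos":[-10,0,20.2],"rot":[0,0,0],"jaw":85},{"delta_pos":[-10,0,20.2],"rot":[0,0,0],"jaw":85},{"delta_pos":[-10,0,20.2],"rot":[0,0,0],"jaw":85},{"delta_pos":[-10,0,20.2],"rot":[0,0,0],"jaw":85},{"delta_pos":[-10,0,20.2],"rot":[0,0,0],"jaw":85}]'
python3 -c "
from n2 import *
print('N3',fit2(403,230.7))"
python3 -m creep '[{"delta_pos":[-10,0,20.2],"rot":[0,0,0],"jaw":85},{"delta_pos":[-10,0,20.2],"rot":[0,0,0],"jaw":85},{"delta_pos":[-10,0,20.2],"rot":[0,0,0],"jaw":85},{"delta_pos":[-10,0,20.2],"rot":[0,0,0],"jaw":85},{"delta_pos":[-10,0,20.2],"rot":[0,0,0],"jaw":85},{"delta_pos":[-10,0,20.2],"rot":[0,0,0],"jaw":85},{"delta_pos":[-10,0,20.2],"rot":[0,0,0],"jaw":85},{"delta_pos":[-10,0,20.2],"rot":[0,0,0],"jaw":85},{"delta_pos":[-10,0,20.2],"rot":[0,0,0],"jaw":85},{"delta_pos":[-10,0,20.2],"rot":[0,0,0],"jaw":85}]'
python3 -m creep '[{"delta_pos":[0,0,0],"rot":[0,-0.105,0],"jaw":85},{"delta_pos":[0,0,0],"rot":[0,-0.105,0],"jaw":85},{"delta_pos":[0,0,0],"rot":[0,-0.105,0],"jaw":85},{"delta_pos":[0,0,0],"rot":[0,-0.105,0],"jaw":85},{"delta_pos":[0,0,0],"rot":[0,-0.105,0],"jaw":85},{"delta_pos":[0,0,0],"rot":[0,-0.105,0],"jaw":85},{"delta_pos":[0,0,0],"rot":[0,-0.105,0],"jaw":85},{"delta_pos":[0,0,0],"rot":[0,0,0],"jaw":85},{"delta_pos":[0,0,0],"rot":[0,0,0],"jaw":85},{"delta_pos":[0,0,0],"rot":[0,0,0],"jaw":85}]'
python3 go.py 403 230.7 3.5 105.4
python3 - <<'E'
from f4 import *
print(face_fit(403,230.7,30,("scene",)))
E
```

```text
clock: 39.33
position: [401.2, 5.7, 131.3]
ee_rot: [-0.688, 0.163, -0.164, 0.688]
contact_force: [-0.5, -0.1, 0.3]
gripper_width: 84.8
N3 (array([403.06, 230.74]), np.float64(-14.6), np.float64(3.42), 187)
clock: 40.22
position: [402.7, 231.1, 131.3]
ee_rot: [-0.688, 0.163, -0.163, 0.688]
contact_force: [0.8, -0.5, -0.8]
gripper_width: 85.1
clock: 41.05
position: [402.9, 230.0, 131.1]
ee_rot: [-0.701, -0.094, 0.094, 0.701]
contact_force: [-0.6, -1.0, -0.1]
gripper_width: 85.1
t 41.0 pos [402.9 230.  131.1] yaw 105.3 F [-0.6 -1.  -0.1] j6 -2.17 w 85.1
shift [  0.2 127.6   0.6]
turn_y -0.002 deg 0.1 tilt [ 0.  0. -1.]
(array([403.1 , 227.03,  26.71]), np.float64(44.8), np.float64(8.5), [214])
```

```bash
python3 -m creep '[{"delta_pos":[0,18,0],"rot":[0,0,0],"jaw":85},{"delta_pos":[0,18,0],"rot":[0,0,0],"jaw":85},{"delta_pos":[0,18,0],"rot":[0,0,0],"jaw":85},{"delta_pos":[0,18,0],"rot":[0,0,0],"jaw":85},{"delta_pos":[0,16,0],"rot":[0,0,0],"jaw":85},{"delta_pos":[0,14,0],"rot":[0,0,0],"jaw":85},{"delta_pos":[0,12,0],"rot":[0,0,0],"jaw":85},{"delta_pos":[0,8,0],"rot":[0,0,0],"jaw":85},{"delta_pos":[0,5,0],"rot":[0,0,0],"jaw":85},{"delta_pos":[0,0,0],"rot":[0,0,0],"jaw":85}]'
python3 -m creep '[{"delta_pos":[0,0,0],"rot":[0,0,0],"jaw":30},{"delta_pos":[0,0,0],"rot":[0,0,0],"jaw":30},{"delta_pos":[0,0,0],"rot":[0,0,0],"jaw":30},{"delta_pos":[0,0,0],"rot":[0,0,0],"jaw":30},{"delta_pos":[0,0,0],"rot":[0,0,0],"jaw":30},{"delta_pos":[0,0,0],"rot":[0,0,0],"jaw":30},{"delta_pos":[0,0,0],"rot":[0,0,0],"jaw":30},{"delta_pos":[0,0,0],"rot":[0,0,0],"jaw":30},{"delta_pos":[0,0,0],"rot":[0,0,0],"jaw":30},{"delta_pos":[0,0,0],"rot":[0,0,0],"jaw":30}]'
python3 -m creep '[{"delta_pos":[0,-4,0],"rot":[0,0,0],"jaw":30},{"delta_pos":[0,-10,0],"rot":[0,0,0],"jaw":30},{"delta_pos":[0,-16,0],"rot":[0,0,0],"jaw":30},{"delta_pos":[0,-16,0],"rot":[0,0,0],"jaw":30},{"delta_pos":[0,-16,0],"rot":[0,0,0],"jaw":30},{"delta_pos":[0,-16,0],"rot":[0,0,0],"jaw":30},{"delta_pos":[0,-16,0],"rot":[0,0,0],"jaw":30},{"delta_pos":[0,-16,0],"rot":[0,0,0],"jaw":30},{"delta_pos":[0,-16,0],"rot":[0,0,0],"jaw":30},{"delta_pos":[0,0,0],"rot":[0,0,0],"jaw":30}]'
python3 go.py 399 -340 130
```

```text
clock: 41.93
position: [402.7, 229.8, 3.3]
ee_rot: [0.701, 0.094, -0.095, -0.7]
contact_force: [0.2, 0.6, -0.6]
gripper_width: 85.4
clock: 42.77
position: [403.4, 230.6, 5.0]
ee_rot: [-0.7, -0.095, 0.094, 0.701]
contact_force: [-0.8, -0.3, 6.3]
gripper_width: 45.2
clock: 43.6
position: [404.3, 231.4, 133.1]
ee_rot: [-0.699, -0.097, 0.093, 0.702]
contact_force: [0.2, 0.4, -1.3]
gripper_width: 45.0
t 43.6 pos [404.3 231.4 133.1] yaw 105.4 F [ 0.2  0.4 -1.3] j6 -2.17 w 45.0
shift [-1.571e+02  4.000e-01 -5.494e+02]
```

```bash
python3 -m creep '[{"delta_pos":[-7.8,0,-27.5],"rot":[0,0,0],"jaw":30},{"delta_pos":[-7.8,0,-27.5],"rot":[0,0,0],"jaw":30},{"delta_pos":[-7.8,0,-27.5],"rot":[0,0,0],"jaw":30},{"delta_pos":[-7.8,0,-27.5],"rot":[0,0,0],"jaw":30},{"delta_pos":[-7.8,0,-27.5],"rot":[0,0,0],"jaw":30},{"delta_pos":[-7.8,0,-27.5],"rot":[0,0,0],"jaw":30},{"delta_pos":[-7.8,0,-27.5],"rot":[0,0,0],"jaw":30},{"delta_pos":[-7.8,0,-27.5],"rot":[0,0,0],"jaw":30},{"delta_pos":[-7.8,0,-27.5],"rot":[0,0,0],"jaw":30},{"delta_pos":[-7.8,0,-27.5],"rot":[0,0,0],"jaw":30}]'
python3 -m creep '[{"delta_pos":[-7.8,0,-27.5],"rot":[0,0,0],"jaw":30},{"delta_pos":[-7.8,0,-27.5],"rot":[0,0,0],"jaw":30},{"delta_pos":[-7.8,0,-27.5],"rot":[0,0,0],"jaw":30},{"delta_pos":[-7.8,0,-27.5],"rot":[0,0,0],"jaw":30},{"delta_pos":[-7.8,0,-27.5],"rot":[0,0,0],"jaw":30},{"delta_pos":[-7.8,0,-27.5],"rot":[0,0,0],"jaw":30},{"delta_pos":[-7.8,0,-27.5],"rot":[0,0,0],"jaw":30},{"delta_pos":[-7.8,0,-27.5],"rot":[0,0,0],"jaw":30},{"delta_pos":[-7.8,0,-27.5],"rot":[0,0,0],"jaw":30},{"delta_pos":[-7.8,0,-27.5],"rot":[0,0,0],"jaw":30}]'
python3 go.py 399 -340 11
```

```text
clock: 44.43
position: [399.8, -57.1, 129.3]
ee_rot: [-0.701, -0.094, 0.095, 0.701]
contact_force: [0.8, -0.2, -1.5]
gripper_width: 45.1
clock: 45.27
position: [397.7, -342.7, 128.9]
ee_rot: [-0.7, -0.094, 0.095, 0.701]
contact_force: [0.7, 0.3, -0.2]
gripper_width: 45.1
t 45.3 pos [ 397.7 -342.7  128.9] yaw 105.4 F [ 0.7  0.3 -0.2] j6 -0.9 w 45.1
shift [  2.1 117.9   2. ]
```

```bash
python3 -m creep '[{"delta_pos":[0,16,1],"rot":[0,0,0],"jaw":30},{"delta_pos":[0,16,1],"rot":[0,0,0],"jaw":30},{"delta_pos":[0,16,0],"rot":[0,0,0],"jaw":30},{"delta_pos":[0,16,0],"rot":[0,0,0],"jaw":30},{"delta_pos":[0,16,0],"rot":[0,0,0],"jaw":30},{"delta_pos":[0,14,0],"rot":[0,0,0],"jaw":30},{"delta_pos":[0,12,0],"rot":[0,0,0],"jaw":30},{"delta_pos":[0,8,0],"rot":[0,0,0],"jaw":30},{"delta_pos":[0,3.5,0],"rot":[0,0,0],"jaw":30},{"delta_pos":[0,0,0],"rot":[0,0,0],"jaw":30}]'
python3 -m creep '[{"delta_pos":[0,0,0],"rot":[0,0,0],"jaw":68},{"delta_pos":[0,0,0],"rot":[0,0,0],"jaw":68},{"delta_pos":[0,0,0],"rot":[0,0,0],"jaw":68},{"delta_pos":[0,0,0],"rot":[0,0,0],"jaw":68},{"delta_pos":[0,0,0],"rot":[0,0,0],"jaw":68},{"delta_pos":[0,-10,0],"rot":[0,0,0],"jaw":68},{"delta_pos":[0,-25,0],"rot":[0,0,0],"jaw":68},{"delta_pos":[0,-30,0],"rot":[0,0,0],"jaw":68},{"delta_pos":[0,-35,0],"rot":[0,0,0],"jaw":68},{"delta_pos":[0,-40,0],"rot":[0,0,0],"jaw":68}]'
python3 go.py 604 -53.5 150 87.2
```

```text
clock: 46.1
position: [397.4, -339.3, 11.5]
ee_rot: [-0.7, -0.094, 0.095, 0.701]
contact_force: [0.0, -0.3, -1.1]
gripper_width: 44.7
clock: 46.93
position: [397.0, -339.1, 153.9]
ee_rot: [-0.7, -0.094, 0.095, 0.701]
contact_force: [1.0, -0.4, -0.4]
gripper_width: 67.9
t 46.9 pos [ 397.  -339.1  153.9] yaw 105.4 F [ 1.  -0.4 -0.4] j6 -0.91 w 67.9
shift [275.4   3.7 220.5]
turn_y 0.318 deg -18.2 tilt [-0.002  0.001 -1.   ]
```

```bash
python3 -m creep '[{"delta_pos":[13.8,0,11],"rot":[0,0,0],"jaw":85},{"delta_pos":[13.8,0,11],"rot":[0,0,0],"jaw":85},{"delta_pos":[13.8,0,11],"rot":[0,0,0],"jaw":85},{"delta_pos":[13.8,0,11],"rot":[0,0,0],"jaw":85},{"delta_pos":[13.8,0,11],"rot":[0,0,0],"jaw":85},{"delta_pos":[13.8,0,11],"rot":[0,0,0],"jaw":85},{"delta_pos":[13.8,0,11],"rot":[0,0,0],"jaw":85},{"delta_pos":[13.8,0,11],"rot":[0,0,0],"jaw":85},{"delta_pos":[13.8,0,11],"rot":[0,0,0],"jaw":85},{"delta_pos":[13.8,0,11],"rot":[0,0,0],"jaw":85}]'
python3 -m creep '[{"delta_pos":[13.8,0,11],"rot":[0,0,0],"jaw":85},{"delta_pos":[13.8,0,11],"rot":[0,0,0],"jaw":85},{"delta_pos":[13.8,0,11],"rot":[0,0,0],"jaw":85},{"delta_pos":[13.8,0,11],"rot":[0,0,0],"jaw":85},{"delta_pos":[13.8,0,11],"rot":[0,0,0],"jaw":85},{"delta_pos":[13.8,0,11],"rot":[0,0,0],"jaw":85},{"delta_pos":[13.8,0,11],"rot":[0,0,0],"jaw":85},{"delta_pos":[13.8,0,11],"rot":[0,0,0],"jaw":85},{"delta_pos":[13.8,0,11],"rot":[0,0,0],"jaw":85},{"delta_pos":[13.8,0,11],"rot":[0,0,0],"jaw":85}]'
python3 -m creep '[{"delta_pos":[0,0,0],"rot":[0,0.106,0],"jaw":85},{"delta_pos":[0,0,0],"rot":[0,0.106,0],"jaw":85},{"delta_pos":[0,0,0],"rot":[0,0.106,0],"jaw":85},{"delta_pos":[0,10,0],"rot":[0,0,0],"jaw":85},{"delta_pos":[0,10,0],"rot":[0,0,0],"jaw":85},{"delta_pos":[0,0,0],"rot":[0,0,0],"jaw":85},{"delta_pos":[0,0,0],"rot":[0,0,0],"jaw":85},{"delta_pos":[0,0,0],"rot":[0,0,0],"jaw":85},{"delta_pos":[0,0,0],"rot":[0,0,0],"jaw":85},{"delta_pos":[0,0,0],"rot":[0,0,0],"jaw":85}]'
python3 go.py 603.5 -53.5 100 87.2
```

```text
clock: 47.77
position: [502.3, -196.2, 153.6]
ee_rot: [0.701, 0.095, -0.094, -0.701]
contact_force: [-0.4, -0.3, 0.3]
gripper_width: 84.9
clock: 48.6
position: [606.7, -52.9, 152.7]
ee_rot: [0.701, 0.095, -0.095, -0.701]
contact_force: [-1.1, -0.1, 0.4]
gripper_width: 85.3
clock: 49.43
position: [606.0, -54.3, 132.9]
ee_rot: [-0.707, 0.017, -0.018, 0.707]
contact_force: [0.3, 0.3, -0.6]
gripper_width: 85.0
t 49.4 pos [606.  -54.3 132.9] yaw 87.2 F [ 0.3  0.3 -0.6] j6 -1.8 w 85.0
shift [-2.6 32.9  0.7]
turn_y -0.0 deg 0.0 tilt [ 0.001  0.    -1.   ]
```

```bash
python3 -m creep '[{"delta_pos":[-2,8,0.7],"rot":[0,0,0],"jaw":85},{"delta_pos":[0,8,0],"rot":[0,0,0],"jaw":85},{"delta_pos":[0,8,0],"rot":[0,0,0],"jaw":85},{"delta_pos":[0,8,0],"rot":[0,0,0],"jaw":85},{"delta_pos":[0,0,0],"rot":[0,0,0],"jaw":30},{"delta_pos":[0,0,0],"rot":[0,0,0],"jaw":30},{"delta_pos":[0,0,0],"rot":[0,0,0],"jaw":30},{"delta_pos":[0,0,0],"rot":[0,0,0],"jaw":30},{"delta_pos":[0,0,0],"rot":[0,0,0],"jaw":30},{"delta_pos":[0,0,0],"rot":[0,0,0],"jaw":30}]'
python3 go.py 603.5 -53.5 100 87.2;python3 -c "
from h import *;print(arm.read_state()['wrist_torque'])"
python3 -m creep '[{"delta_pos":[0,0,0],"rot":[0,0.05,0],"jaw":30},{"delta_pos":[0,0,0],"rot":[0,0.05,0],"jaw":30},{"delta_pos":[0,0,0],"rot":[0,0.05,0],"jaw":30},{"delta_pos":[0,0,0],"rot":[0,0.05,0],"jaw":30},{"delta_pos":[0,0,0],"rot":[0,0,0],"jaw":30},{"delta_pos":[0,0,0],"rot":[0,0,0],"jaw":30},{"delta_pos":[0,0,0],"rot":[0,0,0],"jaw":30},{"delta_pos":[0,0,0],"rot":[0,0,0],"jaw":30},{"delta_pos":[0,0,0],"rot":[0,0,0],"jaw":30},{"delta_pos":[0,0,0],"rot":[0,0,0],"jaw":30}]'
python3 go.py 603.5 -53.5 100 87.2;python3 -c "
from h import *;print(arm.read_state()['wrist_torque'])"
```

```text
clock: 50.27
position: [604.2, -53.5, 101.1]
ee_rot: [-0.707, 0.017, -0.018, 0.707]
contact_force: [-0.3, -0.4, 1.0]
gripper_width: 45.0
t 50.3 pos [604.2 -53.5 101.1] yaw 87.2 F [-0.3 -0.4  1. ] j6 -1.8 w 45.0
shift [-0.7  1.1 -0.1]
turn_y -0.0 deg 0.0 tilt [ 0.001  0.    -1.   ]
[-0.03654041 -0.06131645 -0.00037319]
clock: 51.1
position: [604.1, -53.6, 101.1]
ee_rot: [0.702, -0.087, 0.088, -0.702]
contact_force: [-0.6, -1.0, 3.7]
gripper_width: 44.3
t 51.1 pos [604.1 -53.6 101.1] yaw 75.8 F [-0.6 -1.   3.7] j6 -2.0 w 44.3
shift [-0.6  1.1 -0.1]
turn_y -0.2 deg 11.4 tilt [ 0.001 -0.    -1.   ]
[-0.20474295  0.1588716   0.11232658]
```

```bash
python3 -m creep '[{"delta_pos":[0,0.3,0],"rot":[0,0.08,0],"jaw":30},{"delta_pos":[0,0.3,0],"rot":[0,0.08,0],"jaw":30},{"delta_pos":[0,0.3,0],"rot":[0,0.08,0],"jaw":30},{"delta_pos":[0,0.3,0],"rot":[0,0.08,0],"jaw":30},{"delta_pos":[0,0.3,0],"rot":[0,0.08,0],"jaw":30},{"delta_pos":[0,0.3,0],"rot":[0,0.08,0],"jaw":30},{"delta_pos":[0,0,0],"rot":[0,0,0],"jaw":30},{"delta_pos":[0,0,0],"rot":[0,0,0],"jaw":30},{"delta_pos":[0,0,0],"rot":[0,0,0],"jaw":30},{"delta_pos":[0,0,0],"rot":[0,0,0],"jaw":30}]'
python3 go.py 603.5 -53.5 100 87.2;python3 -c "
from h import *;print(arm.read_state()['wrist_torque'])"
```

```text
clock: 51.93
position: [604.5, -54.7, 101.0]
ee_rot: [0.661, -0.251, 0.253, -0.66]
contact_force: [-2.7, -4.0, 10.1]
gripper_width: 44.8
t 51.9 pos [604.5 -54.7 101. ] yaw 48.3 F [-2.7 -4.  10.1] j6 -2.48 w 44.8
shift [-1.6  1.   0.3]
turn_y -0.679 deg 38.9 tilt [ 0.002 -0.002 -1.   ]
[-1.15024933  0.61350845  0.12335539]
```

Pushing and turning further no longer lowers it: z stays at 101.0 and the force rises to 10 N, so the nut is bottomed. I'll release, back away and take a final look.

```bash
python3 -m creep '[{"delta_pos":[0,-1.5,0],"rot":[0,0,0],"jaw":30},{"delta_pos":[0,0,0],"rot":[0,0,0],"jaw":85},{"delta_pos":[0,0,0],"rot":[0,0,0],"jaw":85},{"delta_pos":[0,0,0],"rot":[0,0,0],"jaw":85},{"delta_pos":[0,0,0],"rot":[0,0,0],"jaw":85},{"delta_pos":[0,0,0],"rot":[0,0,0],"jaw":85},{"delta_pos":[0,-15,0],"rot":[0,0,0],"jaw":85},{"delta_pos":[0,-25,0],"rot":[0,0,0],"jaw":85},{"delta_pos":[0,-30,0],"rot":[0,0,0],"jaw":85},{"delta_pos":[0,-30,0],"rot":[0,0,0],"jaw":85}]'
python3 go.py 420 200 220
```

```text
clock: 52.77
position: [603.3, -53.3, 200.7]
ee_rot: [0.661, -0.253, 0.251, -0.66]
contact_force: [1.2, 0.5, -0.0]
gripper_width: 84.9
t 52.8 pos [603.3 -53.3 200.7] yaw 48.2 F [ 1.2  0.5 -0. ] j6 -2.48 w 84.9
shift [-305.5  -19.    66.8]
```

```bash
python3 -m creep '[{"delta_pos":[0,0,0],"rot":[0,-0.1,0],"jaw":85},{"delta_pos":[0,0,0],"rot":[0,-0.1,0],"jaw":85},{"delta_pos":[0,0,0],"rot":[0,-0.1,0],"jaw":85},{"delta_pos":[0,0,0],"rot":[0,-0.1,0],"jaw":85},{"delta_pos":[0,0,0],"rot":[0,-0.1,0],"jaw":85},{"delta_pos":[0,0,0],"rot":[0,-0.1,0],"jaw":85},{"delta_pos":[-20,-2,22],"rot":[0,0,0],"jaw":85},{"delta_pos":[-20,-2,22],"rot":[0,0,0],"jaw":85},{"delta_pos":[-20,-2,22],"rot":[0,0,0],"jaw":85},{"delta_pos":[-20,-2,22],"rot":[0,0,0],"jaw":85}]'
python3 -m creep '[{"delta_pos":[-20,-2,22],"rot":[0,0,0],"jaw":85},{"delta_pos":[-20,-2,22],"rot":[0,0,0],"jaw":85},{"delta_pos":[-20,-2,22],"rot":[0,0,0],"jaw":85},{"delta_pos":[-20,-2,22],"rot":[0,0,0],"jaw":85},{"delta_pos":[-20,-2,22],"rot":[0,0,0],"jaw":85},{"delta_pos":[-20,-2,22],"rot":[0,0,0],"jaw":85},{"delta_pos":[0,0,0],"rot":[0,0,0],"jaw":85},{"delta_pos":[0,0,0],"rot":[0,0,0],"jaw":85},{"delta_pos":[0,0,0],"rot":[0,0,0],"jaw":85},{"delta_pos":[0,0,0],"rot":[0,0,0],"jaw":85}]'
python3 - <<'E'
from f4 import *
print("stud",face_fit(604,-53.5,123))
print("tray nuts",face_fit(399,-221,35,("top",)),face_fit(398,-339,35,("top",)))
snap("scene","end_s.png"); snap("top","end_t.png",1.4)
E
```

```text
clock: 53.6
position: [534.9, 45.0, 208.1]
ee_rot: [-0.706, 0.046, -0.046, 0.706]
contact_force: [0.3, 0.6, 0.3]
gripper_width: 85.0
clock: 54.43
position: [434.0, 189.9, 220.1]
ee_rot: [0.706, -0.046, 0.046, -0.706]
contact_force: [0.2, -0.7, -0.3]
gripper_width: 85.3
stud (array([603.41, -54.12, 121.69]), np.float64(-12.5), np.float64(29.2), [189, 189])
tray nuts (array([ 399.68, -220.67,   22.57]), np.float64(9.5), np.float64(16.3), [152]) (array([ 397.29, -339.57,   28.6 ]), np.float64(46.2), np.float64(13.6), [156])
```

View pics/end_s.png

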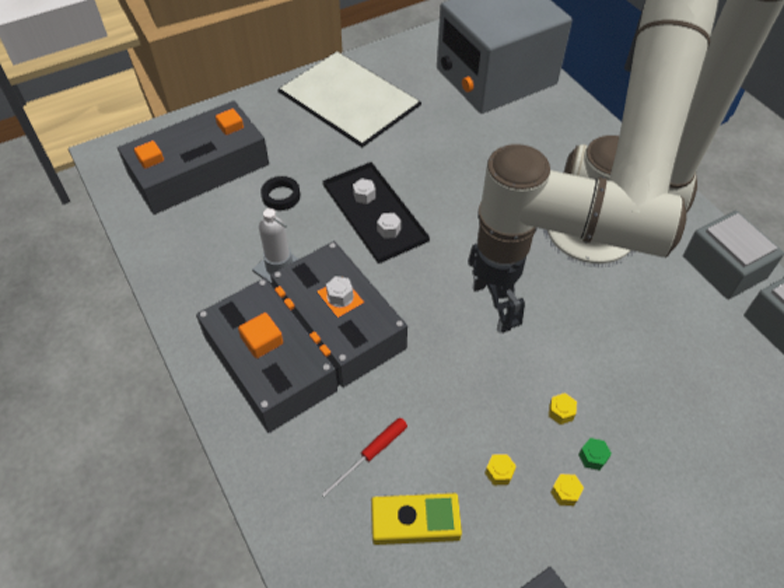

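View pics/end_t.png

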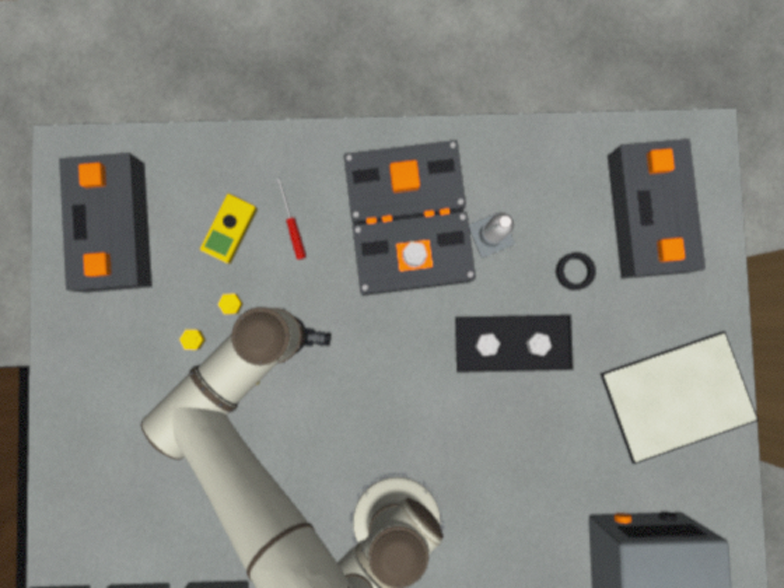

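Both nuts are in the tray, at top (488,344) and (540,344). One nut is seated on the stud at (414,254), and the screwdriver, meter and tape haven't moved. Handing in.

```bash
python3 -c "
from bench import arm
print(arm.job_done(), arm.read_state()['clock'])"
```

```text
the job is handed in; nothing more can be done
the job is handed in; nothing more can be done
```

The job is handed in at about 55 s on the robot's clock; it reports no verdict.

**What I did**
- **Nozzle:** I pressed the cap down until it stopped at z ≈ 178 mm (10 N), then let it spring back.
- **Right nut:** Three aluminium nuts were present. The first one I tried threaded onto the stud, with one regrip on the way down. I did not try the other two.
- **Other nuts:** I put both in the black tray.

**Last checks**
- **Nut home:** Turning and pressing further no longer lowered the nut; the force rose to 10 N instead. The fitted height of its top face was 121.7 mm, and 123 mm is home, so they agree within the 2 mm camera error. It still turned with the gripper at low torque, so what shows it is home is the height and the downward stop, not a torque rise.
- **Tray:** Both nuts show inside it in both camera views. The single-camera height fits for them (22.6 and 28.6 mm, where 35 is expected) are poor.
- **Bystanders:** The screwdriver, meter and tape look unmoved in the final pictures, and the robot is clear of everything.

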